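# Clear the pass and feed the portion boxes under the guard

## Robot

A 6-joint arm with a two-finger parallel gripper is mounted at the origin on the work surface. World frame = base frame: x ahead of the robot, y to its left, z up, the work surface at z = 0. Lengths are in mm, angles in rad, forces in N, time in s.
With the tool pointing down it reaches from about 375 to 975 mm from the base axis. Payload 3.8 kg.
Tool frame: the origin (TCP) lies on the front face of the gripper's body, between the roots of the fingers; the fingertips stand 73 mm ahead of it and the grasp point (between the pads) lies 54 mm ahead of it; z points along the fingers, y is the direction in which the jaws open and shut (so a half turn about z gives the same grasp; the last joint's range is limited). The gripper opens to 85 mm and grips with 20 to 120 N. Pads are 22 mm wide; open, the fingers measure 114 mm over their backs; the gripper's body (76 mm by 85 mm) begins 54 mm behind the grasp point. The pads swing forward as they close: fully open they stand 13 mm farther back than shut.
Start: joints at [-1.285, 0.264, 1.604, -0, 1.274, -0.037], TCP at [214.12, -640.134, 303.88] pointing down, gripper open.
Joint ranges: [-2.63, 2.63], [-0.94, 2.18], [0.31, 2.57], [-1.31, 4.45], [0, 2.66], [-2.55, 2.55]. Speed limits (rad/s): [2.57, 2.57, 3.14, 3.14, 3.14, 3.14].

## Interface

Orientations are given as a unit quaternion [x, y, z, w].
In Python, from station import robot gives the robot as it stands.
- The arm moves only by the tool jog_arm, never from a script. Its argument "commands" is a list of rows, each a list of 5 numbers: the finger opening in m, from 0 to 0.0854, then the shift along the tool's x, y, z in m, then the turn about the tool's z in degrees. A call has 1 to 10 rows; each row is the pose to reach, as a shift and turn from the pose commanded when the call began, along the tool's axes at that moment; what a row does not reach only later rows make up. A row lasts 1/8 s, in which the tool goes at most 62.5 mm and 10.7 degrees, less where a joint would pass 70% of its speed; a pose out of reach is approached as far as the arm can. A call with a gripper value outside its range is refused whole. The fingers move at their own pace and stop on an object; "force" is the grip in N (left out, the last holds). Time passes only in rows, so rows that repeat a pose let the fingers close. It gives the time, the measured TCP pose, the force and the opening at its end, in the units of the state.
- robot.state(): the state, without advancing time (a new reading comes with each control period).
- robot.capture(name): name is "scene" or "side" or "wrist"; returns the picture (420x560x3 uint8, red, green, blue); there is no depth.
- robot.get_calibration(name): a dict with "camera_matrix" (3x3 intrinsics, pixels), "eye" and "orientation" of the camera in the world. Camera axes: x right, y down, z forward; pixel columns grow to the right and rows downward; lengths in mm; the calibration is good to about 2 mm. A picture is of the moment at which its call begins: read the wrist's pose just before it. get_calibration takes no time and is no camera call; for the wrist camera it gives the pose at the moment of the call.
- robot.close_job(): hands the job in, once; it reports no verdict.
The state is a dict: "clock": time; "qpos": joint angles; "dq": joint speeds; "joint_efforts": joint torques, N m; "eef_pos": TCP position; "orientation": TCP orientation; "wrist_force": force on the tool from outside, world axes, zero at the start; "ft_torque": the same for the moment, N m; "width": finger opening in mm.
Only numpy, scipy, OpenCV 4.12 (cv2) and the standard library are available. Lean on these libraries where they do the work, as an engineer would, in place of code of your own. Each camera call takes 0.05 s, during which the arm holds its last target.

## Task

First clear the pass board: set the saucepan lid flat in the middle of the cork trivet and the salt pot upright in the middle of the white coaster. Then stand every portion box on the board against the guide rail, short of the red line, and feed them all with the held push stick, keeping them against the rail, until every box is wholly past the red line and under the clear guard; hands must not touch a box once it is in there. Finally lay the push stick back along the middle of its blue mat, and leave the other things where they are.

Things in the scene. Friction and masses are not known exactly. Their poses are not given: they have to be found in the camera images.
- pass_board: Fixed wooden pass board, 12 mm thick, top from x -65 to +85, y -285 to +285 mm; origin on its underside (counter level), z up. Boxes are fed to +y along a steel guide rail running its whole length: the rail's face looks to -x, lies at x = +53 mm and rises 15 mm above the board's top. A 15 mm high end stop has its face at y = +275 mm.
- red_line (a point): Point on the board's top, on the red line across the board at board y = +60 mm, at the rail's face (board x = +53 mm); axes as the board's. The line lies under the front edge of the guard.
- guard (a point): Centre of the underside of the guard, a flat clear roof with a yellow front edge, axes as the board's. It covers board x -45 to +80, y +60 to +275 mm, 110 mm above the counter (98 above the board's top), on two thin posts behind the rail (board x = 76 mm); front and robot side are open.
- pot_lid: Small saucepan lid, glass with a steel rim, 120 mm across, about 250 g, lying on the pass board in the boxes' way; a black knob 26 mm in diameter rises in the middle from 16 to 50 mm above the underside. Origin: centre of the underside, z up.
- trivet: Round cork trivet fixed on the counter, 140 mm across, 8 mm thick. Origin: centre of the underside.
- salt_pot: Blue ceramic salt pot with a flush wooden lid, an upright cylinder 56 mm in diameter and 56 mm tall, about 200 g, standing on the pass board close to the rail. Origin: centre of the underside, z up.
- coaster: Round white coaster fixed on the counter, 90 mm across, 6 mm thick, the salt pot's place. Origin: centre of the underside.
- push_stick: Wooden push stick, 150 g, lying along its x: shaft 22 mm wide, 12 mm tall, x -93 to +87 mm; upright grip block 60 mm long (x -30 to +30), 18 mm wide (y), up to 54 mm above the underside; at the +x end a red blade 50 mm wide, 30 mm tall, its flat pushing face at x = +90 mm. Origin: on the underside below the grip block; z up.
- stick_mat: Blue mat fixed on the counter, 220 mm (its x) by 80 mm, 4 mm thick, where the push stick lies. Origin: centre of the underside.
- box_1: Steel portion box with a lid in green, 60 x 60 mm and 42 mm tall, about 220 g; on the lid stands an upright grip bar in the same colour, 20 mm (box x) by 44 mm (box y), from 42 to 70 mm above the box's underside. Origin: centre of the underside, z up. May be absent.
- box_2: Steel portion box with a lid in orange, 60 x 60 mm and 42 mm tall, about 220 g; on the lid stands an upright grip bar in the same colour, 20 mm (box x) by 44 mm (box y), from 42 to 70 mm above the box's underside. Origin: centre of the underside, z up. May be absent.
- box_3: Steel portion box with a lid in white, 60 x 60 mm and 42 mm tall, about 220 g; on the lid stands an upright grip bar in the same colour, 20 mm (box x) by 44 mm (box y), from 42 to 70 mm above the box's underside. Origin: centre of the underside, z up. May be absent.
- spice_jar: Amber spice jar with a red cap, 48 mm across, 90 mm tall, not part of the job. Origin on its underside.
- pepper_mill: Dark wooden pepper mill, 50 mm across, 115 mm tall, not part of the job. Origin on its underside.
- bowl: White bowl, 110 mm across, 45 mm tall, not part of the job. Origin on its underside.

How it is judged (in metres and radians):
On the way, in this order (a step that is already met when the one before it is completed fails the run):
1. the saucepan lid and the salt pot have both been set down clear of the pass board, let go ((y of pot_lid in the frame of pass_board below -0.3 m or x of pot_lid in the frame of pass_board below -0.1 m) and height (world z) of each of pot_lid, salt_pot below 0.03 m and contact force between each of pot_lid, salt_pot and the fingers below 0.1 N and linear speed of each of pot_lid, salt_pot below 0.02 m/s and (y of salt_pot in the frame of pass_board below -0.3 m or x of salt_pot in the frame of pass_board below -0.1 m)), for 0.2 s.
2. a box is pushed up to or past the red line by the push stick, against the rail (((contact force between push_stick and box_1 above 0.2 N and y of box_1 in the frame of pass_board between 0.03 and 0.28 m and x of box_1 in the frame of pass_board between 0.011 and 0.03 m) or (contact force between push_stick and box_2 above 0.2 N and y of box_2 in the frame of pass_board between 0.03 and 0.28 m and x of box_2 in the frame of pass_board between 0.011 and 0.03 m) or (contact force between push_stick and box_3 above 0.2 N and y of box_3 in the frame of pass_board between 0.03 and 0.28 m and x of box_3 in the frame of pass_board between 0.011 and 0.03 m))), for 0.1 s.
At the end, for the whole second after the job is handed in: Every box upright on the board, wholly past the red line (to 3 mm), within 12 mm of the rail, square to 0.15 rad; lid flat on the trivet, centred within 30 mm; stick flat on its mat, origin within 35 mm of the mat's middle, along it within 0.3 rad; all at rest (y of box_1 in the frame of pass_board between 0.087 and 0.28 m and x of box_1 in the frame of pass_board between 0.011 and 0.03 m and z of box_1 in the frame of pass_board between 0.006 and 0.018 m and angle between each of box_1, box_2, box_3, pot_lid, salt_pot, push_stick's own z axis and vertical below 0.1 rad and (angle between the x axis of box_1 and the x axis of pass_board, either way round below 0.15 rad or angle between the x axis of box_1 and the y axis of pass_board, either way round below 0.15 rad) and linear speed of each of box_1, box_2, box_3, salt_pot, pot_lid, push_stick below 0.01 m/s and y of box_2 in the frame of pass_board between 0.087 and 0.28 m and x of box_2 in the frame of pass_board between 0.011 and 0.03 m and z of box_2 in the frame of pass_board between 0.006 and 0.018 m and (angle between the x axis of box_2 and the x axis of pass_board, either way round below 0.15 rad or angle between the x axis of box_2 and the y axis of pass_board, either way round below 0.15 rad) and y of box_3 in the frame of pass_board between 0.087 and 0.28 m and x of box_3 in the frame of pass_board between 0.011 and 0.03 m and z of box_3 in the frame of pass_board between 0.006 and 0.018 m and (angle between the x axis of box_3 and the x axis of pass_board, either way round below 0.15 rad or angle between the x axis of box_3 and the y axis of pass_board, either way round below 0.15 rad) and horizontal distance between pot_lid and trivet below 0.03 m and z of pot_lid in the frame of trivet between 0.003 and 0.014 m and horizontal distance between salt_pot and coaster below 0.025 m and z of salt_pot in the frame of coaster between 0.002 and 0.011 m and horizontal distance between push_stick and stick_mat below 0.035 m and z of push_stick in the frame of stick_mat below 0.012 m and angle between the x axis of push_stick and the x axis of stick_mat, either way round below 0.3 rad); the robot touches nothing.
It fails at once if the gripper or arm touches a box that is under the guard (its centre past the red line) ((y of box_1 in the frame of pass_board between 0.06 and 0.29 m and x of box_1 in the frame of pass_board between -0.05 and 0.1 m and z of box_1 in the frame of pass_board below 0.05 m and (contact force between box_1 and the fingers above 0.5 N or contact force between box_1 and the arm above 0.5 N)) or (y of box_2 in the frame of pass_board between 0.06 and 0.29 m and x of box_2 in the frame of pass_board between -0.05 and 0.1 m and z of box_2 in the frame of pass_board below 0.05 m and (contact force between box_2 and the fingers above 0.5 N or contact force between box_2 and the arm above 0.5 N)) or (y of box_3 in the frame of pass_board between 0.06 and 0.29 m and x of box_3 in the frame of pass_board between -0.05 and 0.1 m and z of box_3 in the frame of pass_board below 0.05 m and (contact force between box_3 and the fingers above 0.5 N or contact force between box_3 and the arm above 0.5 N))).
It fails at once if a box goes under the guard more than 14 mm away from the rail ((y of box_1 in the frame of pass_board between 0.06 and 0.29 m and x of box_1 in the frame of pass_board between -0.05 and 0.1 m and z of box_1 in the frame of pass_board below 0.05 m and x of box_1 in the frame of pass_board below 0.009 m) or (y of box_2 in the frame of pass_board between 0.06 and 0.29 m and x of box_2 in the frame of pass_board between -0.05 and 0.1 m and z of box_2 in the frame of pass_board below 0.05 m and x of box_2 in the frame of pass_board below 0.009 m) or (y of box_3 in the frame of pass_board between 0.06 and 0.29 m and x of box_3 in the frame of pass_board between -0.05 and 0.1 m and z of box_3 in the frame of pass_board below 0.05 m and x of box_3 in the frame of pass_board below 0.009 m)).
It fails at once if a bystander is moved by more than 40 mm (distance of any of spice_jar, pepper_mill, bowl from where it was at the start of the episode above 0.04 m).
Of box_1, box_2, box_3 only 2 to 3 are there at a start; the rules pass over those that are not, and their reading is None.
At some moment in a run one of pot_lid, push_stick may be knocked a few centimetres aside while the robot is not near it.
Once in a run the grip may slacken for a moment while it holds something.
It also fails if it takes over 210 s, if anything falls off the work surface, if the arm or the gripper's body presses on something with over 40 N, if the wrist force passes 120 N, or if a joint passes its speed limit or range.

## Working session

There is one attempt and no reset: what is moved stays moved. The work goes in short steps, Python scripts to look and compute and a tool call to move; the robot and the scene stay as the last step left them, time stands still between calls to the robot, and variables do not carry over. Pictures are saved under pics/ and viewed, and the job is handed in when it is done.

Besides the shell and the picture viewer there is one more tool, called as a command line: name --pt "numbers of a row" for each row, then --argument value for the rest. jog_arm: Moves the arm, as the interface text tells. Its arguments: {"type":"object","properties":{"commands":{"type":"array"},"force":{"type":"number"}},"required":["commands"]}

```bash
ls; mkdir -p pics; python3 - <<'E'
from station import robot
import cv2
print(robot.state())
for n in ["scene","side","wrist"]:
    c=robot.get_calibration(n);print(n,c)
    im=robot.capture(n);cv2.imwrite(f"pics/{n}0.png",im[:,:,::-1])
E
```

```text
pics
{'clock': 0.0, 'qpos': array([-1.28490428e+00,  2.64761068e-01,  1.60538693e+00,  7.15007059e-06,
        1.27368560e+00, -3.69070665e-02]), 'dq': array([1.34411233e-03, 4.42700199e-04, 5.23959836e-04, 9.58397867e-04,
       3.60474529e-05, 4.02421899e-04]), 'joint_efforts': array([ 1.59888710e-03, -5.15110946e+01, -3.67316043e+01, -1.07273095e-04,
        1.31310974e-02,  2.74225255e-05]), 'eef_pos': array([ 213.9597048 , -639.59122598,  302.54951905]), 'orientation': array([ 9.87002891e-01,  1.60698594e-01, -1.35739691e-04, -1.11222599e-03]), 'wrist_force': array([ 0.14485865,  0.05882823, -0.26519817]), 'ft_torque': array([-0.02015892,  0.00584392,  0.00035672]), 'width': 85.21003376734123}
scene {'camera_matrix': array([[438.88416015,   0.        , 276.67302437],
       [  0.        , 438.88416015, 207.22194164],
       [  0.        ,   0.        ,   1.        ]]), 'eye': array([1286.94050969,   51.34551881, 1045.8235968 ]), 'orientation': array([ 0.64246782,  0.68797699, -0.24321543, -0.23402781])}
side {'camera_matrix': array([[455.31951594,   0.        , 281.05319453],
       [  0.        , 455.31951594, 210.23627933],
       [  0.        ,   0.        ,   1.        ]]), 'eye': array([ 332.1769768 ,  867.85647579, 1161.52010458]), 'orientation': array([-0.10635625,  0.93379089, -0.34040501,  0.02910912])}
wrist {'camera_matrix': array([[331.73019573,   0.        , 275.53757939],
       [  0.        , 331.73019573, 212.10967876],
       [  0.        ,   0.        ,   1.        ]]), 'eye': array([ 287.39948801, -615.95259146,  372.60510663]), 'orientation': array([ 0.80208037, -0.57783425, -0.08918727,  0.12173864])}
```

View pics/scene0.png

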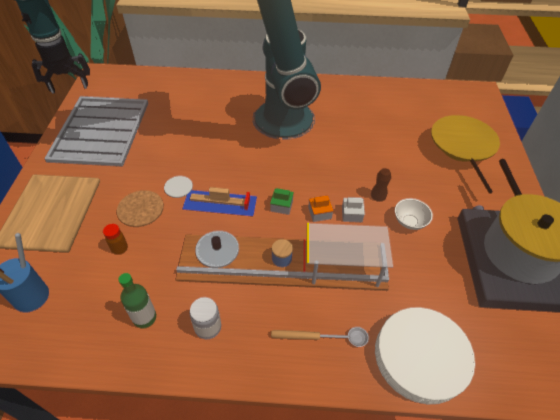

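View pics/side0.png

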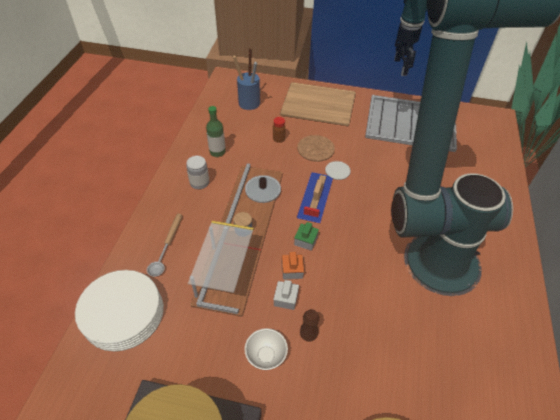

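View pics/wrist0.png

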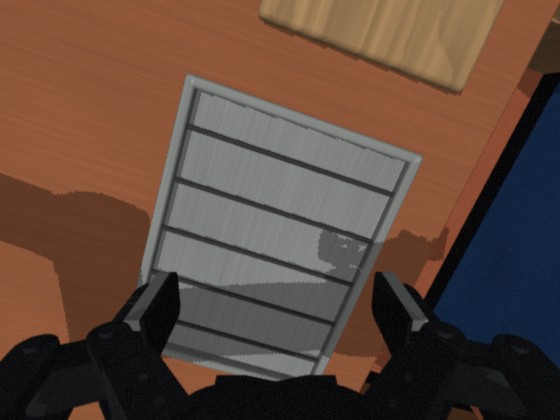

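Scene: the board is around (180–390, 235–285), lid (217,249), salt pot (282,252), stick on blue mat (220,202), boxes green (282,201), orange (321,208), white (354,209), trivet (140,207), coaster (178,186). All three boxes are present and stand off the board on the robot side.

```bash
cat > h.py <<'E'
import numpy as np, cv2
from scipy.spatial.transform import Rotation as R
from station import robot
def ray(c,uv):
    K=c["camera_matrix"];d=np.linalg.inv(K)@np.array([uv[0],uv[1],1.0])
    return np.array(c["eye"]),R.from_quat(c["orientation"]).as_matrix()@d
def plane(c,uv,z):
    e,d=ray(c,uv);return e+d*(z-e[2])/d[2]
def proj(c,p):
    q=R.from_quat(c["orientation"]).as_matrix().T@(np.array(p,float)-c["eye"]);u=c["camera_matrix"]@q;return u[:2]/u[2]
def tri(c1,a,c2,b):
    e1,d1=ray(c1,a);e2,d2=ray(c2,b)
    t=np.linalg.lstsq(np.c_[d1,-d2],e2-e1,rcond=None)[0]
    p,q=e1+d1*t[0],e2+d2*t[1];return (p+q)/2,np.linalg.norm(p-q)
def mask(im,lo,hi,roi=None):
    h=cv2.cvtColor(im,cv2.COLOR_RGB2HSV);m=cv2.inRange(h,np.array(lo),np.array(hi))
    if roi is not None:
        r=np.zeros_like(m);x0,y0,x1,y1=roi;r[y0:y1,x0:x1]=1;m=m*r
    return m
def big(m):
    cs,_=cv2.findContours(m,cv2.RETR_EXTERNAL,cv2.CHAIN_APPROX_NONE)
    return max(cs,key=cv2.contourArea) if cs else None
def crop(im,roi,s,name):
    x0,y0,x1,y1=roi
    cv2.imwrite(name,cv2.resize(im[y0:y1,x0:x1,::-1],None,fx=s,fy=s,interpolation=cv2.INTER_CUBIC))
E
python3 - <<'E'
import cv2
a=cv2.imread('pics/scene0.png')[:,:,::-1];b=cv2.imread('pics/side0.png')[:,:,::-1]
from h import crop
crop(a,(170,170,400,300),3.4,'pics/sc1.png')
crop(b,(180,130,360,320),3.1,'pics/si1.png')
E
```

```text
(no output)
```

View pics/sc1.png

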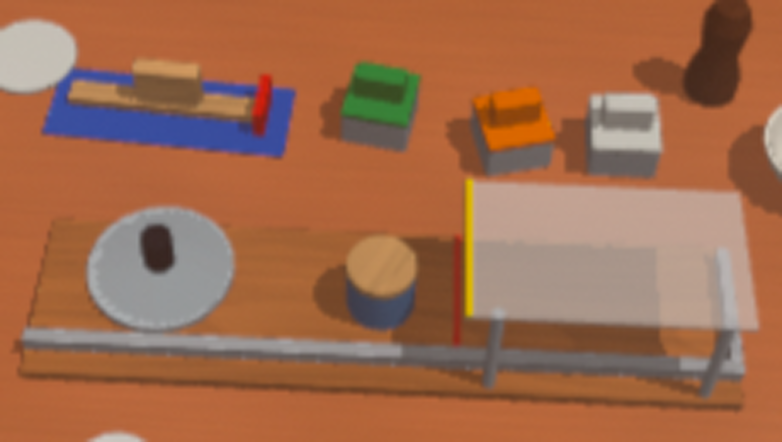

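View pics/si1.png

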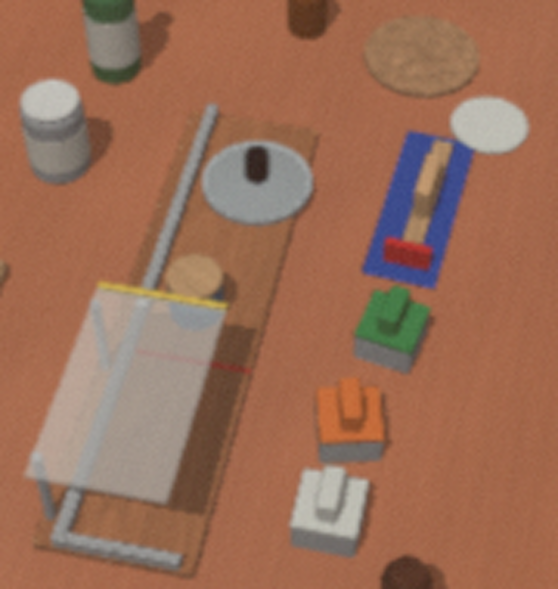

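```bash
python3 - <<'E'
from h import *
cs,ci=robot.get_calibration("scene"),robot.get_calibration("side")
S=lambda x,y:(170+x/3.4-.35,170+y/3.4-.35)
T=lambda x,y:(180+x/3.1-.35,130+y/3.1-.35)
np.set_printoptions(precision=1,suppress=True)
print("board top corners scene", plane(cs,S(52,218),12)[:2], plane(cs,S(22,372),12)[:2],plane(cs,S(741,403),12)[:2])
print("side",[plane(ci,T(*p),12)[:2] for p in [(318,130),(190,573),(36,545),(192,113)]])
print("red",plane(cs,S(459,238),12)[:2],plane(cs,S(459,342),12)[:2],plane(ci,T(250,371),12)[:2])
print("yellow110", [plane(cs,S(*p),112)[:2] for p in [(469,180),(469,316),(740,194),(757,328)]],[plane(ci,T(*p),112)[:2] for p in [(98,285),(227,306),(168,501),(27,475)]])
print("rail top", [plane(cs,S(*p),27)[:2] for p in [(24,333),(741,365)]],[plane(ci,T(*p),27)[:2] for p in [(216,106),(70,540)]])
# objects by mask
a=robot.capture("scene");b=robot.capture("side")
def cen(im,lo,hi,roi):
    c=big(mask(im,lo,hi,roi)); M=cv2.moments(c);return c,(M['m10']/M['m00'],M['m01']/M['m00'])
# mat
for nm,im,c,roi in(("s",a,cs,(170,170,270,230)),("i",b,ci,(280,150,350,240))):
    m=cv2.inRange(cv2.cvtColor(im,cv2.COLOR_RGB2HSV),(105,120,60),(130,255,255));k=np.zeros_like(m);k[roi[1]:roi[3],roi[0]:roi[2]]=255
    cc=cv2.convexHull(big(m&k));P=np.array([plane(c,p[0],4)[:2] for p in cc]);r=cv2.minAreaRect(P.astype(np.float32));print("mat",nm,r)
# trivet / coaster
for nm,im,c,tr,co in(("s",a,cs,(110,185,168,230),(160,172,196,200)),("i",b,ci,(290,130,340,165),(322,158,355,184))):
    hsv=cv2.cvtColor(im,cv2.COLOR_RGB2HSV)
    m=cv2.inRange(hsv,(0,0,130),(179,90,255))
    k=np.zeros_like(m);x0,y0,x1,y1=co;k[y0:y1,x0:x1]=255
    P=np.array([plane(c,p[0],6)[:2] for p in big(m&k)]);print("coaster",nm,cv2.minEnclosingCircle(P.astype(np.float32)),P.mean(0))
    print("hsv trivet/table",hsv[(tr[1]+tr[3])//2,(tr[0]+tr[2])//2],hsv[tr[1]+1,tr[0]+1])
    m=cv2.inRange(hsv,(0,0,0),(179,165,255));k[:]=0;x0,y0,x1,y1=tr;k[y0:y1,x0:x1]=255
    m=cv2.morphologyEx(m&k,cv2.MORPH_OPEN,np.ones((3,3)));P=np.array([plane(c,p[0],8)[:2] for p in big(m)]);print("trivet",nm,cv2.minEnclosingCircle(P.astype(np.float32)),cv2.fitEllipse(P.astype(np.float32)))
print("knob top", tri(cs,S(153,229),ci,T(256,152)), plane(cs,S(153,230),62),plane(ci,T(256,152),62))
print("lid rim centre",plane(cs,S(161,267),26),plane(ci,T(257,182),26))
print("salt top",plane(cs,S(381,266),68),plane(ci,T(195,277),68))
G=[("green",(384,82),(394,306)),("orange",(515,102),(350,393)),("white",(628,110),(331,486))]
E
```

```text
board top corners scene [ 556.2 -252.9] [ 706.  -246.9] [693.8 317.8]
side [array([ 557.3, -251.6]), array([548. , 315.7]), array([690.4, 320.6]), array([ 704.6, -244.2])]
red [552.1  94.1] [654.2  96.6] [550.1  91.4]
yellow110 [array([566.8,  96.4]), array([692.7,  99. ]), array([565.3, 308.9]), array([688.1, 309.6])] [array([695.5,  96.1]), array([570.4,  92.1]), array([565.4, 304. ]), array([689.2, 307.3])]
rail top [array([ 679.5, -248.4]), array([668.6, 317.1])] [array([ 676.2, -247.1]), array([658. , 316.2])]
mat s ((423.8562316894531, -171.86289978027344), (215.3631134033203, 74.82110595703125), 87.10198974609375)
mat i ((424.0736083984375, -171.47061157226562), (211.46530151367188, 73.42642974853516), 87.46602630615234)
coaster s ((368.06378173828125, -313.7456970214844), 46.58662796020508) [ 368.8 -313.4]
hsv trivet/table [ 13 145 156] [ 10 173 178]
trivet s ((465.034423828125, -409.8456726074219), 72.87391662597656) ((465.10723876953125, -410.0645751953125), (137.9547882080078, 142.79991149902344), 119.19336700439453)
coaster i ((372.66766357421875, -306.97406005859375), 55.28234100341797) [ 373.9 -307.7]
hsv trivet/table [ 13 110 146] [ 10 139 163]
trivet i ((465.8589782714844, -414.5690612792969), 136.22964477539062) ((469.1582336425781, -414.9081726074219), (213.2689208984375, 229.0609588623047), 137.09490966796875)
knob top (array([ 602.8, -151.7,   68.1]), np.float64(4.673267969448443)) [ 597.5 -154.7   62. ] [ 605.2 -154.6   62. ]
lid rim centre [ 608.7 -149.9   26. ] [ 602.  -144.4   26. ]
salt top [623.3  31.   68. ] [620.6  31.8  68. ]
```

```bash
cat >> h.py <<'E'
def yawof(s):
    M=R.from_quat(s["orientation"]).as_matrix();return np.degrees(np.arctan2(M[1,0],M[0,0]))
def go(x,y,z,yaw,base=None):
    """shift (m) in tool axes and turn (deg) from the present pose"""
    s=robot.state();M=R.from_quat(s["orientation"]).as_matrix()
    p=np.array(s["eef_pos"]);d=M.T@(np.array([x,y,z])-p)/1000
    dy=-(yaw-yawof(s)); dy=(dy+180)%360-180
    print("go",(x,y,z,yaw),"shift",np.round(d,4),"turn",round(dy,1))
E
python3 - <<'E'
from h import *
s=robot.state();c=robot.get_calibration("wrist")
M=R.from_quat(s["orientation"]).as_matrix();C=R.from_quat(c["orientation"]).as_matrix()
print(M.T@(c["eye"]-s["eef_pos"]),"cam axes in tool\n",np.round(M.T@C,3))
print(yawof(s),s["clock"])
go(470,-20,360,90); go(600,-150,240,90)
E
```

```text
[ 77.15891305   0.6954885  -69.9433142 ] cam axes in tool
 [[-0.001 -0.954 -0.298]
 [ 1.    -0.001 -0.001]
 [ 0.    -0.298  0.954]]
18.495464192264773 0.25
go (470, -20, 360, 90) shift [ 0.4394 -0.5067 -0.0562] turn -71.5
go (600, -150, 240, 90) shift [ 0.5214 -0.3421  0.0636] turn -71.5
```

jog_arm --pt "0.085 0.44 -0.507 -0.056 -71.5" --pt "0.085 0.44 -0.507 -0.056 -71.5" --pt "0.085 0.44 -0.507 -0.056 -71.5" --pt "0.085 0.44 -0.507 -0.056 -71.5" --pt "0.085 0.44 -0.507 -0.056 -71.5" --pt "0.085 0.44 -0.507 -0.056 -71.5" --pt "0.085 0.44 -0.507 -0.056 -71.5" --pt "0.085 0.44 -0.507 -0.056 -71.5" --pt "0.085 0.44 -0.507 -0.056 -71.5" --pt "0.085 0.44 -0.507 -0.056 -71.5"

```text
clock: 1.5
eef_pos: [452.4, -62.5, 356.4]
orientation: [0.707, 0.707, 0.0, 0.001]
wrist_force: [1.2, -0.6, -0.5]
width: 85.1
```

```bash
python3 - <<'E'
from h import *
s=robot.state();c=robot.get_calibration("wrist")
im=robot.capture("wrist");cv2.imwrite("pics/w1.png",im[:,:,::-1]);print(s["eef_pos"],s["dq"].max(),c["eye"])
np.save("pics/w1.npy",np.r_[c["eye"],c["orientation"]])
E
```

```text
[452.38076939 -62.54800752 356.37628696] 1.0967049929538795 [453.39521722  13.32793184 426.25090991]
```

View pics/w1.png

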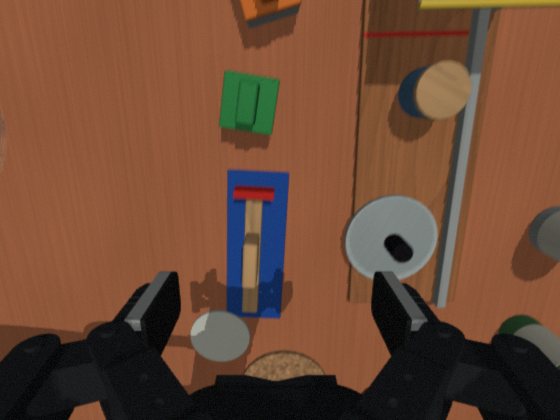

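```bash
python3 - <<'E'
from h import *
c=robot.get_calibration("wrist");v=np.load("pics/w1.npy");c["eye"]=v[:3];c["orientation"]=v[3:]
im=cv2.imread("pics/w1.png")[:,:,::-1]
crop(im,(210,50,300,330),2.1,"pics/w1a.png");crop(im,(330,0,500,320),1.85,"pics/w1b.png")
np.set_printoptions(precision=1,suppress=True)
P=lambda u,v,z:print((u,v,z),plane(c,(u,v),z)[:2])
P(391,238,25);P(392,238,20);P(405,252,62);P(442,90,68)
P(365,35,12);P(350,302,12);P(468,35,12)
P(475,60,27);P(437,306,27)
hsv=cv2.cvtColor(im,cv2.COLOR_RGB2HSV)
m=mask(im,(105,120,60),(130,255,255),(210,150,300,330))
r=cv2.minAreaRect(np.array([plane(c,p[0],4)[:2] for p in cv2.convexHull(big(m))]).astype(np.float32));print("mat",r)
# wood of stick
m=mask(im,(0,0,0),(40,255,255),(235,165,280,330))
g=mask(im,(40,120,40),(80,255,255),(200,50,300,150));cg=big(g)
r=cv2.minAreaRect(np.array([plane(c,p[0],42)[:2] for p in cg]).astype(np.float32));print("green",r)
E
```

```text
(391, 238, 25) [ 603.7 -147.6]
(392, 238, 20) [ 606.8 -149.6]
(405, 252, 62) [ 608.4 -150.8]
(442, 90, 68) [622.8  31. ]
(365, 35, 12) [554.2  91.8]
(350, 302, 12) [ 560. -251.]
(468, 35, 12) [669.8  91.7]
(475, 60, 27) [673.9  64.1]
(437, 306, 27) [ 677. -248.]
mat ((425.61688232421875, -172.28326416015625), (216.8535614013672, 78.16380310058594), 87.0901107788086)
green ((423.8249816894531, 18.55778694152832), (58.67133331298828, 59.32742691040039), 80.74899291992188)
```

View pics/w1a.png

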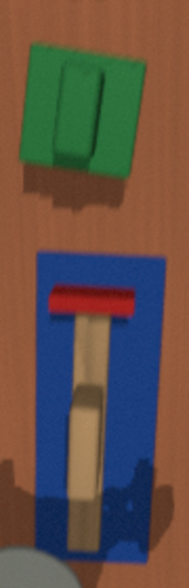

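View pics/w1b.png

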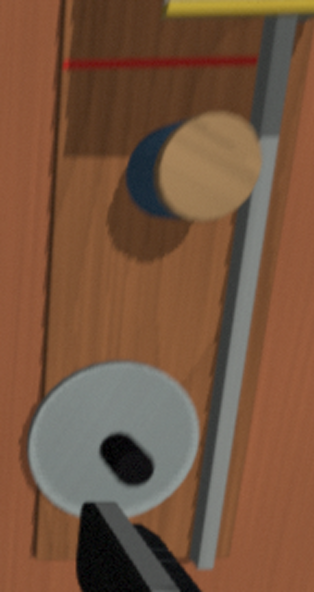

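```bash
python3 - <<'E'
from h import *
go(606,-150,190,90);go(606,-150,104,90)
E
```

```text
go (606, -150, 190, 90) shift [-0.0958  0.1501  0.1672] turn 0.3
go (606, -150, 104, 90) shift [-0.0963  0.1497  0.2532] turn 0.3
```

jog_arm --pt "0.05 -0.096 0.15 0.05 0" --pt "0.05 -0.096 0.15 0.1 0" --pt "0.05 -0.096 0.15 0.155 0" --pt "0.05 -0.096 0.15 0.167 0" --pt "0.05 -0.096 0.15 0.167 0" --pt "0.05 -0.096 0.15 0.167 0" --force 60

```text
clock: 2.3
eef_pos: [601.7, -160.6, 188.8]
orientation: [0.707, 0.707, -0.0, -0.001]
wrist_force: [-0.8, 0.1, 0.7]
width: 50.2
```

```bash
python3 - <<'E'
from h import *
s=robot.state();c=robot.get_calibration("wrist")
im=robot.capture("wrist");cv2.imwrite("pics/w2.png",im[:,:,::-1]);print(s["eef_pos"],s["width"],abs(s["dq"]).max())
go(606,-150,104,90)
print(proj(c,(606,-150,62)),proj(c,(606,-150,20)))
E
```

```text
[ 601.71721238 -160.61696225  188.79428826] 50.23019599147539 0.053556477323800984
go (606, -150, 104, 90) shift [0.0107 0.0034 0.0866] turn -0.0
[281.05448334 218.03339374] [280.24548795 200.3130032 ]
```

View pics/w2.png

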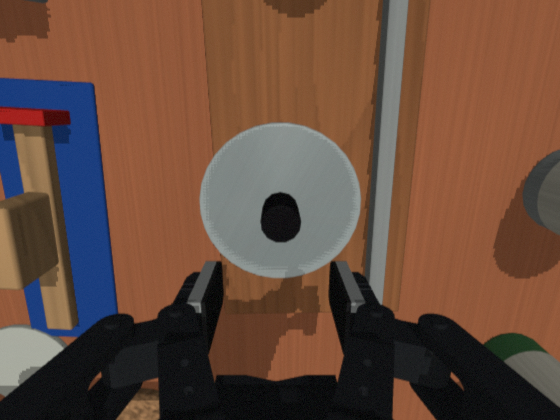

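Wrist view: knob top at (281,222), rim circle centred at (281,200); predicted (281,218) and (280,200), so the estimate is good to about 2 mm.

jog_arm --pt "0.05 0.009 0.004 0.03 0" --pt "0.05 0.009 0.004 0.06 0" --pt "0.05 0.009 0.004 0.085 0" --pt "0.05 0.009 0.004 0.085 0" --pt "0.01 0.009 0.004 0.085 0" --pt "0.01 0.009 0.004 0.085 0" --pt "0.01 0.009 0.004 0.085 0" --pt "0.01 0.009 0.004 0.085 0" --force 70

```text
clock: 3.35
eef_pos: [607.4, -151.9, 107.3]
orientation: [0.707, 0.707, 0.001, 0.002]
wrist_force: [-3.0, 0.4, 7.7]
width: 23.6
```

jog_arm --pt "0.01 0 0 -0.03 0" --pt "0.01 0 0 -0.06 0" --pt "0.01 0 0 -0.06 0" --pt "0.01 0 0 -0.06 0"

```text
clock: 3.85
eef_pos: [605.7, -151.5, 163.5]
orientation: [0.707, 0.707, -0.0, -0.0]
wrist_force: [0.5, -0.3, -3.9]
width: 23.9
```

```bash
python3 - <<'E'
from h import *
s=robot.state();c=robot.get_calibration("wrist")
im=robot.capture("wrist");cv2.imwrite("pics/w3.png",im[:,:,::-1]);print(s["eef_pos"],s["width"],abs(s["dq"]).max(),s["wrist_force"])
go(465,-410,s["eef_pos"][2],60)
E
```

```text
[ 605.69201952 -151.46531993  163.49690083] 23.926509025704725 0.022267291095935633 [ 0.52396681 -0.34101496 -3.91445521]
go (465, -410, np.float64(163.49690082991094), 60) shift [-0.2587 -0.1401 -0.0008] turn 30.0
```

View pics/w3.png

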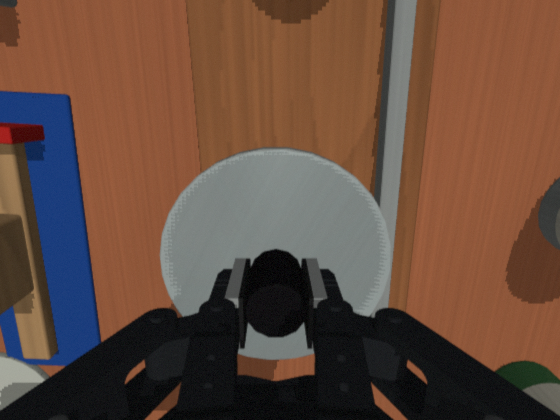

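```bash
python3 - <<'E'
from h import *
c=robot.get_calibration("scene");d=robot.get_calibration("side")
print("jar",plane(c,(114,230),90),plane(d,(279,121),90),plane(c,(119,251),0))
print("mill",plane(c,(385,174),115),plane(c,(380,197),0)); print("bowl",plane(c,(413,213),45))
print("trivet side",plane(d,(180+421/3.1,130+55/3.1),8),"coaster side",plane(d,(180+489/3.1,130+125/3.1),6))
E
```

```text
jar [ 612.62261918 -422.49493602   90.        ] [ 610.10546537 -427.49375067   90.        ] [ 620.78728412 -430.86949638    0.        ]
mill [372.70638477 319.73673775 115.        ] [362.11992998 327.88761108   0.        ]
bowl [457.31936365 407.5540355   45.        ]
trivet side [ 463.09483047 -407.45330457    8.        ] coaster side [ 366.40226503 -310.61958279    6.        ]
```

jog_arm --pt "0.01 -0.04 -0.02 -0.03 0" --pt "0.01 -0.095 -0.05 -0.03 0" --pt "0.01 -0.15 -0.08 -0.03 0" --pt "0.01 -0.205 -0.11 -0.03 0" --pt "0.01 -0.24 -0.13 -0.03 0" --pt "0.01 -0.257 -0.141 -0.03 0" --pt "0.01 -0.257 -0.141 -0.01 0" --pt "0.01 -0.257 -0.141 0.02 0" --pt "0.01 -0.257 -0.141 0.03 0" --pt "0.01 -0.257 -0.141 0.03 0"

```text
clock: 5.15
eef_pos: [464.8, -406.7, 131.9]
orientation: [0.707, 0.708, 0.0, -0.002]
wrist_force: [-0.3, -0.3, -2.4]
width: 23.8
```

```bash
python3 - <<'E'
from h import *
s=robot.state()
im=robot.capture("wrist");cv2.imwrite("pics/w4.png",im[:,:,::-1]);print(s["eef_pos"],s["width"],abs(s["dq"]).max(),s["wrist_force"])
go(464.5,-409,103.5,90)
E
```

```text
[ 464.80414063 -406.65000482  131.85852785] 23.826496041675707 0.034939191089934624 [-0.33597503 -0.34451303 -2.37818339]
go (464.5, -409, 103.5, 90) shift [-0.0015 -0.0009  0.0298] turn 0.1
```

View pics/w4.png

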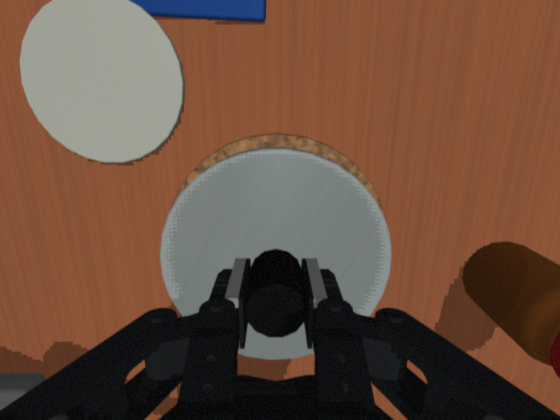

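jog_arm --pt "0.01 -0.002 0 0.015 0" --pt "0.01 -0.002 0 0.024 0" --pt "0.01 -0.002 0 0.027 0" --pt "0.01 -0.002 0 0.028 0" --pt "0.01 -0.002 0 0.028 0"

```text
clock: 5.82
eef_pos: [465.1, -410.7, 106.0]
orientation: [0.707, 0.707, -0.0, 0.0]
wrist_force: [-0.4, -0.1, -2.4]
width: 24.0
```

jog_arm --pt "0.01 0 0 0.001 0" --pt "0.01 0 0 0.002 0" --pt "0.01 0 0 0.003 0" --pt "0.01 0 0 0.003 0"

```text
clock: 6.32
eef_pos: [465.2, -410.7, 103.3]
orientation: [0.707, 0.707, 0.0, 0.0]
wrist_force: [-1.2, 0.5, 0.4]
width: 24.2
```

Contact. Release and rise.

jog_arm --pt "0.05 0 0 0 0" --pt "0.05 0 0 0 0" --pt "0.05 0 0 0 0" --pt "0.05 0 0 -0.02 0" --pt "0.05 0 0 -0.06 0" --pt "0.085 0 0 -0.1 0" --pt "0.085 0 0 -0.1 0"

```text
clock: 7.2
eef_pos: [467.4, -412.8, 209.4]
orientation: [0.707, 0.707, 0.0, 0.005]
wrist_force: [0.5, -0.3, 1.1]
width: 83.6
```

```bash
python3 - <<'E'
from h import *
s=robot.state();c=robot.get_calibration("wrist")
im=robot.capture("wrist");cv2.imwrite("pics/w5.png",im[:,:,::-1]);print(s["eef_pos"],s["width"])
go(622,31,190,90)
E
```

```text
[ 467.40690244 -412.82384784  209.44027772] 83.5696385364121
go (622, 31, 190, 90) shift [0.4429 0.1556 0.0156] turn -0.0
```

View pics/w5.png

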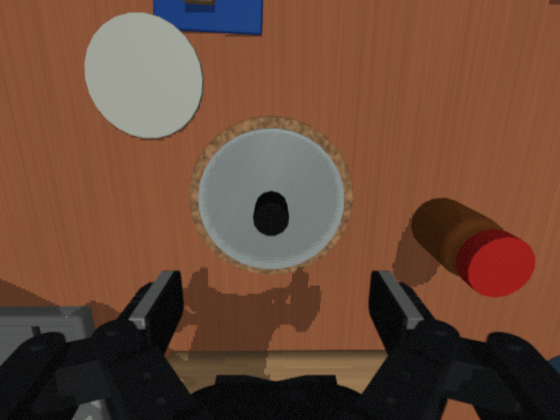

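Lid is concentric on the trivet (both centred at ~(271,197)). Now the salt pot.

jog_arm --pt "0.085 0.06 0.02 0 0" --pt "0.085 0.12 0.04 0 0" --pt "0.085 0.178 0.062 0 0" --pt "0.085 0.236 0.083 0 0" --pt "0.085 0.294 0.103 0 0" --pt "0.085 0.352 0.124 0 0" --pt "0.085 0.405 0.142 0 0" --pt "0.085 0.443 0.155 0 0" --pt "0.085 0.443 0.155 0 0" --pt "0.085 0.443 0.155 0 0"

```text
clock: 8.5
eef_pos: [619.2, 32.2, 201.9]
orientation: [0.707, 0.707, -0.001, -0.001]
wrist_force: [-1.1, 0.7, -0.2]
width: 85.2
```

```bash
python3 - <<'E'
from h import *
s=robot.state();c=robot.get_calibration("wrist")
im=robot.capture("wrist");cv2.imwrite("pics/w6.png",im[:,:,::-1]);print(s["eef_pos"],s["width"])
np.save("pics/w6.npy",np.r_[c["eye"],c["orientation"]])
print(proj(c,(622,31,68)));go(622,31,108,90)
E
```

```text
[619.24167896  32.17774908 201.91764372] 85.19132955464933
[278.67643186 231.47988642]
go (622, 31, 108, 90) shift [-0.0006  0.0029  0.0941] turn -0.0
```

View pics/w6.png

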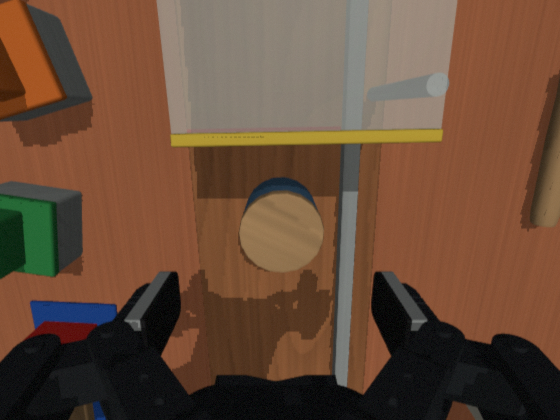

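jog_arm --pt "0.085 -0.001 0.004 0.04 0" --pt "0.085 -0.001 0.004 0.075 0" --pt "0.085 -0.001 0.004 0.095 0" --pt "0.085 -0.001 0.004 0.096 0" --pt "0.04 -0.001 0.004 0.096 0" --pt "0.04 -0.001 0.004 0.096 0" --pt "0.04 -0.001 0.004 0.096 0" --pt "0.04 -0.001 0.004 0.096 0" --force 70

```text
clock: 9.55
eef_pos: [625.7, 31.4, 109.2]
orientation: [0.707, 0.707, 0.001, 0.001]
wrist_force: [-0.9, -0.9, 7.3]
width: 54.5
```

jog_arm --pt "0.04 0 0 -0.02 0" --pt "0.04 0 0 -0.06 0" --pt "0.04 0 0 -0.09 0" --pt "0.04 0 0 -0.09 0" --pt "0.04 0 0 -0.09 0"

```text
clock: 10.18
eef_pos: [623.3, 31.5, 196.0]
orientation: [0.707, 0.707, -0.0, -0.0]
wrist_force: [-1.3, -0.7, -2.3]
width: 54.1
```

```bash
python3 - <<'E'
from h import *
s=robot.state();c=robot.get_calibration("wrist")
im=robot.capture("wrist");cv2.imwrite("pics/w7.png",im[:,:,::-1]);print(s["eef_pos"],s["width"],s["wrist_force"])
go(368,-312,200,60)
E
```

```text
[623.27053899  31.53536443 196.02848081] 54.118447205266676 [-1.26393046 -0.66158053 -2.33884922]
go (368, -312, 200, 60) shift [-0.3435 -0.2548 -0.0041] turn 30.0
```

View pics/w7.png

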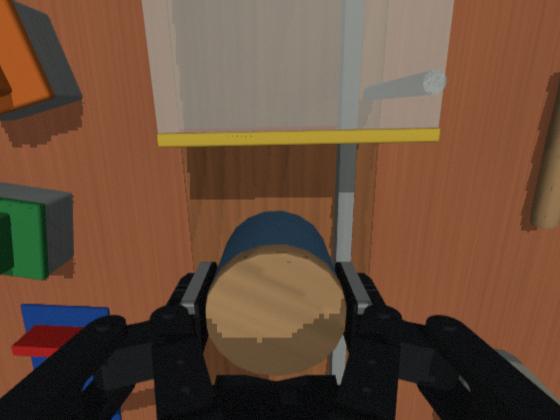

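jog_arm --pt "0.04 -0.045 -0.033 0 0" --pt "0.04 -0.09 -0.066 0 0" --pt "0.04 -0.135 -0.1 0 0" --pt "0.04 -0.18 -0.133 0 0" --pt "0.04 -0.225 -0.166 0 0" --pt "0.04 -0.27 -0.2 0 0" --pt "0.04 -0.31 -0.23 0 0" --pt "0.04 -0.343 -0.255 0 0" --pt "0.04 -0.343 -0.255 0 0" --pt "0.04 -0.343 -0.255 0 0"

```text
clock: 11.48
eef_pos: [368.4, -310.8, 195.5]
orientation: [0.707, 0.707, 0.0, -0.001]
wrist_force: [-0.4, 0.5, -1.7]
width: 54.4
```

```bash
python3 - <<'E'
from h import *
s=robot.state();c=robot.get_calibration("wrist")
im=robot.capture("wrist");cv2.imwrite("pics/w8.png",im[:,:,::-1]);print(s["eef_pos"],s["width"],s["wrist_force"])
for C in [(368,-313,6),(372,-308,6)]: print(proj(c,C))
go(368,-312,120,90)
a=robot.capture("scene");cv2.imwrite("pics/sc2.png",a[:,:,::-1])
E
```

```text
[ 368.43171409 -310.81949344  195.47559819] 54.39016172324067 [-0.35597294  0.50245915 -1.68458837]
[274.2400119  209.21076724]
[279.14399228 203.30945566]
go (368, -312, 120, 90) shift [-0.0016 -0.0008  0.0757] turn 0.0
```

View pics/w8.png

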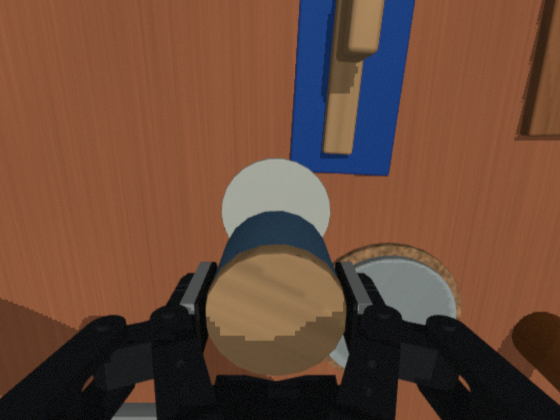

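jog_arm --pt "0.04 -0.003 0.001 0.03 0" --pt "0.04 -0.003 0.001 0.06 0" --pt "0.04 -0.003 0.001 0.08 0" --pt "0.04 -0.003 0.001 0.086 0" --pt "0.04 -0.003 0.001 0.088 0" --pt "0.04 -0.003 0.001 0.088 0"

```text
clock: 12.32
eef_pos: [370.7, -314.7, 109.6]
orientation: [0.707, 0.707, 0.0, 0.001]
wrist_force: [-0.2, -0.4, -1.7]
width: 53.9
```

jog_arm --pt "0.04 0 0 0.001 0" --pt "0.04 0 0 0.002 0" --pt "0.04 0 0 0.003 0" --pt "0.04 0 0 0.003 0"

```text
clock: 12.82
eef_pos: [369.9, -314.5, 105.8]
orientation: [0.707, 0.707, 0.0, -0.0]
wrist_force: [-0.2, 0.0, -2.5]
width: 54.4
```

jog_arm --pt "0.04 0 0 0.001 0" --pt "0.04 0 0 0.002 0" --pt "0.04 0 0 0.003 0" --pt "0.04 0 0 0.003 0"

```text
clock: 13.32
eef_pos: [370.0, -314.5, 103.2]
orientation: [0.707, 0.707, -0.0, -0.0]
wrist_force: [-2.0, 1.0, 2.3]
width: 54.0
```

Contact; release and rise.

jog_arm --pt "0.085 0 0 0 0" --pt "0.085 0 0 0 0" --pt "0.085 0 0 0 0" --pt "0.085 0 0 -0.02 0" --pt "0.085 0 0 -0.06 0" --pt "0.085 0 0 -0.12 0" --pt "0.085 0 0 -0.15 0" --pt "0.085 0 0 -0.15 0"

```text
clock: 14.32
eef_pos: [371.5, -315.9, 256.4]
orientation: [0.707, 0.707, 0.0, 0.004]
wrist_force: [-0.3, 0.1, 0.4]
width: 85.2
```

```bash
python3 - <<'E'
from h import *
s=robot.state();c=robot.get_calibration("wrist")
im=robot.capture("wrist");cv2.imwrite("pics/w9.png",im[:,:,::-1]);print(s["eef_pos"],s["width"])
go(440,30,330,90)
E
```

```text
[ 371.54424383 -315.93032151  256.39931867] 85.21168862427865
go (440, 30, 330, 90) shift [ 0.3449  0.0696 -0.0765] turn -0.0
```

View pics/w9.png

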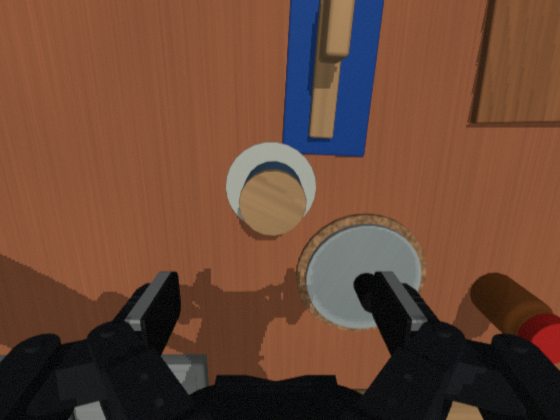

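Pot stands upright on the coaster (271,185). Now look at the boxes from above.

jog_arm --pt "0.085 0.05 0.01 -0.01 0" --pt "0.085 0.11 0.02 -0.025 0" --pt "0.085 0.17 0.035 -0.04 0" --pt "0.085 0.23 0.05 -0.05 0" --pt "0.085 0.28 0.06 -0.065 0" --pt "0.085 0.32 0.07 -0.075 0" --pt "0.085 0.345 0.07 -0.076 0" --pt "0.085 0.345 0.07 -0.076 0" --pt "0.085 0.345 0.07 -0.076 0"

```text
clock: 15.5
eef_pos: [439.4, 30.0, 327.2]
orientation: [0.707, 0.707, -0.001, -0.001]
wrist_force: [0.3, -0.9, 0.9]
width: 84.6
```

```bash
python3 - <<'E'
from h import *
s=robot.state();c=robot.get_calibration("wrist")
im=robot.capture("wrist");cv2.imwrite("pics/w10.png",im[:,:,::-1]);print(s["eef_pos"],s["width"])
np.save("pics/w10.npy",np.r_[c["eye"],c["orientation"]])
E
```

```text
[439.40678052  30.02207853 327.19110599] 84.6198528120068
```

View pics/w10.png

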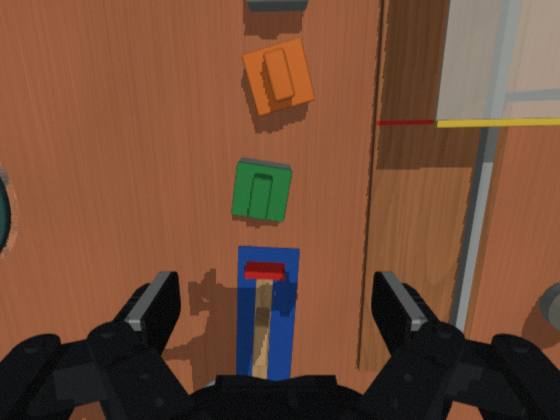

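```bash
cat >> h.py <<'E'
def boxes(im,c,rois,zl=42.,zt=0):
    np.set_printoptions(precision=1,suppress=True)
    for n,lo,hi in (("green",(40,100,30),(80,255,255)),("orange",(11,215,120),(22,255,255))):
        if n not in rois: continue
        m=cv2.morphologyEx(mask(im,lo,hi,rois[n]),cv2.MORPH_OPEN,np.ones((3,3)))
        k=big(m)
        P=np.array([plane(c,p[0],zl+zt)[:2] for p in k]).astype(np.float32)
        print(n,cv2.minAreaRect(cv2.convexHull(P)),cv2.boundingRect(k))
def dark(im,c,n): pass
E
python3 - <<'E'
from h import *
c=robot.get_calibration("wrist");v=np.load("pics/w10.npy");c["eye"]=v[:3];c["orientation"]=v[3:]
im=cv2.imread("pics/w10.png")[:,:,::-1]
h=cv2.cvtColor(im,cv2.COLOR_RGB2HSV);print(h[60,262],h[75,280],h[100,230])
boxes(im,c,dict(green=(220,140,310,230),orange=(230,25,330,125)))
crop(im,(220,20,320,230),2.8,"pics/w10a.png")
P=lambda u,v,z:print((u,v,z),plane(c,(u,v),z)[:2])
P(378,121,12);P(359,368,12);P(487,130,27);P(457,325,27);P(437,123,112)
E
```

```text
[ 12 197 186] [ 12 195 188] [ 10 149 156]
green ((423.18414306640625, 17.583600997924805), (61.1051139831543, 59.618099212646484), 80.9703140258789) (232, 162, 60, 59)Traceback (most recent call last):
  File "<stdin>", line 5, in <module>
  File "h.py", line 40, in boxes
    P=np.array([plane(c,p[0],zl+zt)[:2] for p in k]).astype(np.float32)
                                                 ^
TypeError: 'NoneType' object is not iterable
```

```bash
sed -i 's/(11,215,120),(22,255,255)/(9,180,60),(22,255,255)/' h.py
python3 - <<'E'
from h import *
c=robot.get_calibration("wrist");v=np.load("pics/w10.npy");c["eye"]=v[:3];c["orientation"]=v[3:]
im=cv2.imread("pics/w10.png")[:,:,::-1]
boxes(im,c,dict(green=(220,140,310,230),orange=(230,25,330,125)))
crop(im,(220,20,320,230),2.8,"pics/w10a.png")
P=lambda u,v,z:print((u,v,z),plane(c,(u,v),z)[:2])
P(378,121,12);P(359,368,12);P(487,130,27);P(457,325,27);P(437,123,112)
E
```

```text
green ((423.18414306640625, 17.583600997924805), (61.1051139831543, 59.618099212646484), 80.9703140258789) (232, 162, 60, 59)
orange ((442.62591552734375, 135.1219482421875), (60.098533630371094, 60.14241027832031), 15.480916023254395) (242, 38, 73, 78)
(378, 121, 12) [554.1  92.3]
(359, 368, 12) [ 558.1 -247.3]
(487, 130, 27) [668.5  83.3]
(457, 325, 27) [ 676.3 -164.3]
(437, 123, 112) [573.7  94.2]
```

View pics/w10a.png

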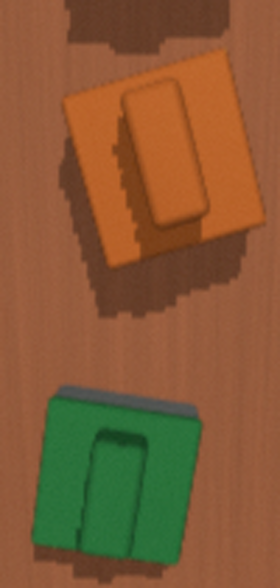

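Orange lid centre (442.6,135.1) at yaw 15.5°, green (423.2,17.6) at −9°; both measure 60×60 mm as they should. Take orange first.

```bash
python3 - <<'E'
from h import *
go(442.6,135.1,200,105.5);go(442.6,135.1,117,105.5)
E
```

```text
go (442.6, 135.1, 200, 105.5) shift [0.1054 0.0033 0.1275] turn -15.5
go (442.6, 135.1, 117, 105.5) shift [0.1055 0.0035 0.2105] turn -15.5
```

jog_arm --pt "0.06 0.05 0.003 0.04 -8" --pt "0.06 0.1 0.003 0.08 -15.5" --pt "0.06 0.105 0.003 0.12 -15.5" --pt "0.06 0.105 0.003 0.127 -15.5" --pt "0.06 0.105 0.003 0.127 -15.5"

```text
clock: 16.18
eef_pos: [443.3, 134.4, 202.0]
orientation: [0.606, 0.796, -0.0, -0.0]
wrist_force: [-1.0, -0.2, 0.0]
width: 59.6
```

```bash
python3 - <<'E'
from h import *
s=robot.state();c=robot.get_calibration("wrist")
im=robot.capture("wrist");cv2.imwrite("pics/w11.png",im[:,:,::-1]);print(s["eef_pos"],s["width"],yawof(s))
go(442.6,135.1,117,105.5)
print(proj(c,(442.6,135.1,70)))
E
```

```text
[443.25501702 134.4263629  201.95513523] 59.589171320188164 105.40944323653464
go (442.6, 135.1, 117, 105.5) shift [ 0.0009 -0.0014  0.0861] turn -0.1
[273.69565123 229.34896753]
```

View pics/w11.png

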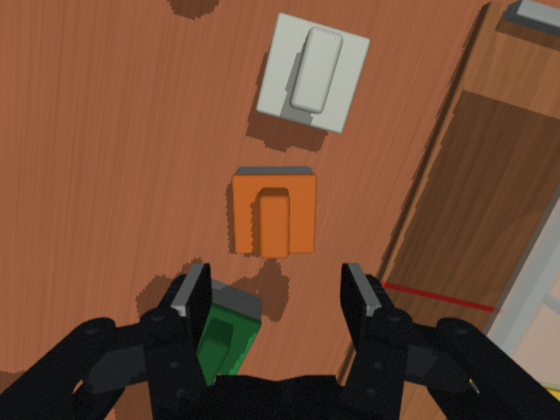

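jog_arm --pt "0.06 0.002 -0.001 0.04 0" --pt "0.06 0.002 -0.001 0.075 0" --pt "0.06 0.002 -0.001 0.086 0" --pt "0.06 0.002 -0.001 0.086 0" --pt "0.06 0.002 -0.001 0.086 0" --pt "0.005 0.002 -0.001 0.086 0" --pt "0.005 0.002 -0.001 0.086 0" --pt "0.005 0.002 -0.001 0.086 0" --pt "0.005 0.002 -0.001 0.086 0" --force 80

```text
clock: 17.35
eef_pos: [442.0, 137.3, 116.6]
orientation: [0.605, 0.796, 0.0, 0.0]
wrist_force: [-2.3, -0.8, 6.3]
width: 19.0
```

```bash
python3 - <<'E'
from h import *
s=robot.state();print(s["eef_pos"],s["width"],yawof(s))
go(635,40,200,91)
E
```

```text
[441.97281858 137.25785681 116.61548601] 18.986333276195168 105.50591744162887
go (635, 40, 200, 91) shift [-0.1453  0.1601 -0.0832] turn 14.5
```

jog_arm --pt "0.005 0 0 -0.02 0" --pt "0.005 0 0 -0.06 0" --pt "0.005 -0.04 -0.012 -0.085 5" --pt "0.005 -0.09 -0.025 -0.085 14.5" --pt "0.005 -0.1 -0.027 -0.085 14.5" --pt "0.005 -0.115 0.04 -0.085 14.5" --pt "0.005 -0.13 0.1 -0.085 14.5" --pt "0.005 -0.145 0.15 -0.085 14.5" --pt "0.005 -0.145 0.157 -0.085 14.5" --pt "0.005 -0.145 0.157 -0.085 14.5"

```text
clock: 18.6
eef_pos: [630.9, 40.0, 199.2]
orientation: [0.701, 0.714, -0.001, -0.001]
wrist_force: [-1.3, 0.9, -1.9]
width: 18.7
```

```bash
python3 - <<'E'
from h import *
s=robot.state();c=robot.get_calibration("wrist");im=robot.capture("wrist");cv2.imwrite("pics/w12.png",im[:,:,::-1])
print(s["eef_pos"],s["width"],yawof(s),s["wrist_force"])
go(635,40,150,91)
c=robot.get_calibration("wrist");
E
```

```text
[630.94491012  39.99241642 199.15988529] 18.664866229145233 91.0631236508985 [-1.28609976  0.94855898 -1.91157629]
go (635, 40, 150, 91) shift [0.0001 0.005  0.0494] turn 0.1
```

View pics/w12.png

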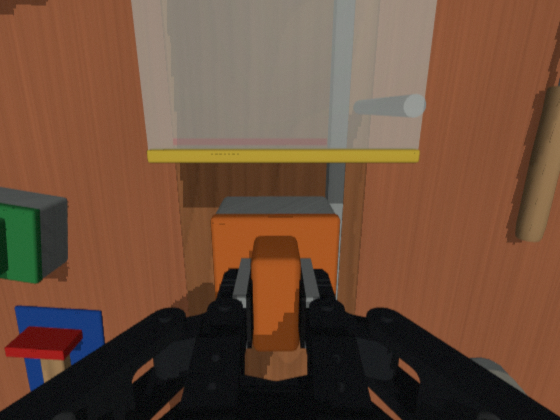

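jog_arm --pt "0.005 0 0.001 0.03 0" --pt "0.005 0 0.001 0.055 0" --pt "0.005 0 0.001 0.065 0" --pt "0.005 0 0.001 0.067 0" --pt "0.005 0 0.001 0.067 0"

```text
clock: 19.27
eef_pos: [633.0, 39.4, 135.0]
orientation: [0.701, 0.713, 0.001, 0.001]
wrist_force: [0.9, 0.5, -1.9]
width: 18.7
```

jog_arm --pt "0.005 0 0.001 0 0" --pt "0.005 0 0.002 0 0" --pt "0.005 0 0.003 0 0" --pt "0.005 0 0.003 0 0"

```text
clock: 19.77
eef_pos: [635.8, 39.4, 133.9]
orientation: [0.701, 0.713, 0.0, 0.0]
wrist_force: [0.6, -1.3, -2.4]
width: 18.8
```

jog_arm --pt "0.005 0 0.001 0.001 0" --pt "0.005 0 0.002 0.002 0" --pt "0.005 0 0.002 0.002 0" --pt "0.005 0 0.002 0.002 0"

```text
clock: 20.27
eef_pos: [637.5, 39.4, 131.7]
orientation: [0.701, 0.713, -0.0, -0.0]
wrist_force: [0.2, 0.9, -2.8]
width: 18.4
```

jog_arm --pt "0.005 0 0.001 0 0" --pt "0.005 0 0.002 0 0" --pt "0.005 0 0.002 0 0" --pt "0.005 0 0.002 0 0"

```text
clock: 20.78
eef_pos: [639.6, 39.5, 131.8]
orientation: [0.701, 0.713, -0.0, -0.0]
wrist_force: [-0.6, -0.4, -1.2]
width: 18.7
```

jog_arm --pt "0.005 0 0.001 0 0" --pt "0.005 0 0.002 0 0" --pt "0.005 0 0.002 0 0" --pt "0.005 0 0.002 0 0"

```text
clock: 21.28
eef_pos: [640.4, 39.5, 131.5]
orientation: [0.701, 0.713, -0.001, -0.001]
wrist_force: [-4.7, -0.7, 1.1]
width: 18.7
```

```bash
python3 - <<'E'
from h import *
s=robot.state();im=robot.capture("wrist");crop(im,(180,120,380,320),3,"pics/w13.png")
print(s["eef_pos"],s["wrist_force"])
E
```

```text
[640.3658943   39.48547632 131.53661864] [-4.70159784 -0.69777852  1.09390094]
```

View pics/w13.png

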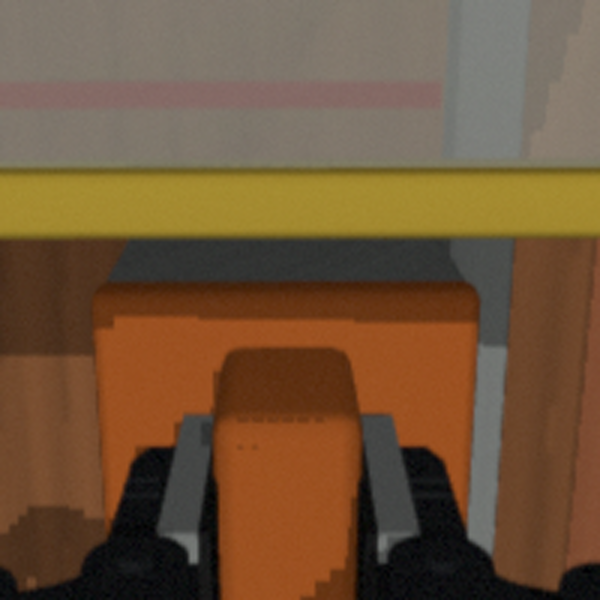

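jog_arm --pt "0.005 0 -0.002 0.001 0" --pt "0.005 0 -0.002 0.002 0" --pt "0.005 0 -0.002 0.003 0" --pt "0.005 0 -0.002 0.003 0"

```text
clock: 21.82
eef_pos: [639.8, 39.5, 128.8]
orientation: [0.701, 0.713, 0.0, 0.0]
wrist_force: [-0.7, 0.4, -2.5]
width: 18.9
```

jog_arm --pt "0.005 0 0 0.001 0" --pt "0.005 0 0 0.0015 0" --pt "0.005 0 0 0.0015 0"

```text
clock: 22.2
eef_pos: [639.9, 39.5, 128.7]
orientation: [0.701, 0.713, 0.0, 0.0]
wrist_force: [-3.8, 0.3, 5.9]
width: 18.9
```

Seated on the board. Release, rise, and measure the white box again plus this one.

jog_arm --pt "0.05 0 0 0 0" --pt "0.05 0 0 0 0" --pt "0.05 0 0 0 0" --pt "0.05 0 0 -0.03 0" --pt "0.05 0 0 -0.07 0" --pt "0.05 0 0 -0.1 0" --pt "0.05 0 0 -0.1 0"

```text
clock: 23.08
eef_pos: [641.8, 39.5, 231.1]
orientation: [0.701, 0.713, 0.003, 0.002]
wrist_force: [0.1, 0.5, -1.1]
width: 49.9
```

```bash
python3 - <<'E'
from h import *
s=robot.state();c=robot.get_calibration("wrist");im=robot.capture("wrist");cv2.imwrite("pics/w14.png",im[:,:,::-1])
print(s["eef_pos"])
boxes(im,c,dict(orange=(150,130,420,330)),zt=12)
go(423.2,17.6,200,81)
E
```

```text
[641.77745621  39.52408325 231.05788363]
orange ((639.9810180664062, 36.80555725097656), (59.34519577026367, 63.11846923828125), 0.9730043411254883) (231, 174, 79, 78)
go (423.2, 17.6, 200, 81) shift [-0.  -0.2  0. ] turn 10.0
```

View pics/w14.png

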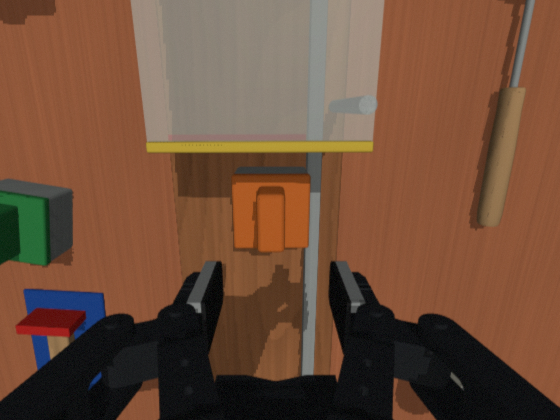

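```bash
sed -i 's/np.round(d,4)/[float(round(v,4)) for v in d]/' h.py; python3 - <<'E'
from h import *
go(423.2,17.6,200,81)
E
```

```text
go (423.2, 17.6, 200, 81) shift [-0.0181, -0.2177, 0.028] turn 10.0
```

jog_arm --pt "0.06 -0.005 -0.055 0.01 4" --pt "0.06 -0.01 -0.11 0.02 8" --pt "0.06 -0.015 -0.165 0.028 10" --pt "0.06 -0.018 -0.21 0.028 10" --pt "0.06 -0.018 -0.218 0.028 10" --pt "0.06 -0.018 -0.218 0.028 10" --pt "0.06 -0.018 -0.218 0.028 10"

```text
clock: 24.0
eef_pos: [423.3, 17.7, 199.5]
orientation: [0.76, 0.649, 0.0, 0.0]
wrist_force: [0.3, 0.6, -1.1]
width: 59.9
```

```bash
python3 - <<'E'
from h import *
s=robot.state();c=robot.get_calibration("wrist")
im=robot.capture("wrist");cv2.imwrite("pics/w15.png",im[:,:,::-1]);print(s["eef_pos"],s["width"],yawof(s))
boxes(im,c,dict(green=(150,100,400,300)))
go(423.2,17.6,117,81)
print(proj(c,(423.2,17.6,70)))
E
```

```text
[423.30703777  17.74884606 199.53481727] 59.893215974733316 81.00162680291233
green ((422.9542236328125, 15.904172897338867), (64.99928283691406, 59.55314636230469), 80.99683380126953) (232, 177, 85, 86)
go (423.2, 17.6, 117, 81) shift [-0.0002, -0.0003, 0.0826] turn 0.0
[273.6 232.8]
```

View pics/w15.png

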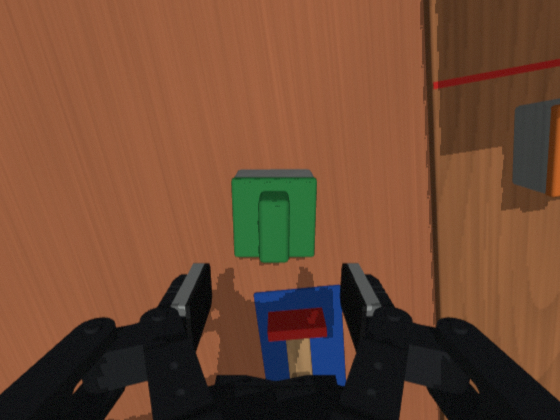

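jog_arm --pt "0.06 0.0 0 0.04 0" --pt "0.06 0.0 0 0.075 0" --pt "0.06 0.0 0 0.083 0" --pt "0.06 0.0 0 0.083 0" --pt "0.06 0.0 0 0.083 0" --pt "0.005 0.0 0 0.083 0" --pt "0.005 0.0 0 0.083 0" --pt "0.005 0.0 0 0.083 0" --pt "0.005 0.0 0 0.083 0"

```text
clock: 25.18
eef_pos: [422.4, 17.7, 117.3]
orientation: [0.76, 0.649, 0.0, 0.0]
wrist_force: [-2.6, 0.5, 5.8]
width: 18.8
```

```bash
python3 - <<'E'
from h import *
s=robot.state();print(s["eef_pos"],s["width"],yawof(s))
go(636,-25,190,91)
E
```

```text
[422.4354796   17.71863417 117.28424841] 18.78327698130689 80.99181781278185
go (636, -25, 190, 91) shift [-0.0087, 0.2177, -0.0725] turn -10.0
```

jog_arm --pt "0.005 0 0 -0.03 0" --pt "0.005 0 0 -0.073 0" --pt "0.005 -0.002 0.05 -0.073 -4" --pt "0.005 -0.004 0.11 -0.073 -8" --pt "0.005 -0.006 0.165 -0.073 -10" --pt "0.005 -0.008 0.205 -0.073 -10" --pt "0.005 -0.009 0.216 -0.073 -10" --pt "0.005 -0.009 0.216 -0.073 -10" --pt "0.005 -0.009 0.216 -0.04 -10" --pt "0.005 -0.009 0.216 -0.02 -10"

```text
clock: 26.42
eef_pos: [631.3, -24.5, 134.4]
orientation: [0.701, 0.713, -0.001, -0.002]
wrist_force: [-0.5, -0.2, -3.2]
width: 18.7
```

```bash
python3 - <<'E'
from h import *
s=robot.state();im=robot.capture("wrist");crop(im,(150,100,410,320),2.5,"pics/w16.png");print(s["eef_pos"],s["width"],yawof(s),s["wrist_force"])
go(638,-25,132,91)
E
```

```text
[631.27352291 -24.53078554 134.44717823] 18.737574591809867 91.01054223990461 [-0.45079275 -0.2278923  -3.15543649]
go (638, -25, 132, 91) shift [-0.0007, 0.0082, -0.0006] turn 0.0
```

View pics/w16.png

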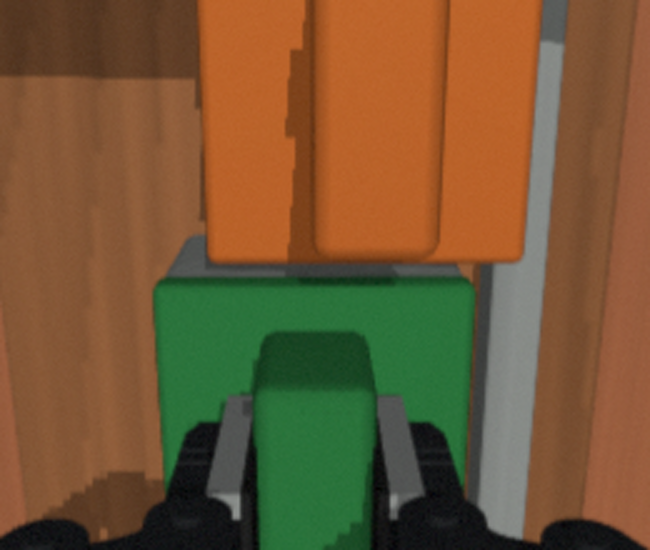

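jog_arm --pt "0.005 -0.001 0.003 -0.001 0" --pt "0.005 -0.001 0.006 -0.001 0" --pt "0.005 -0.001 0.008 -0.001 0" --pt "0.005 -0.001 0.0095 -0.001 0" --pt "0.005 -0.001 0.0095 -0.001 0"

```text
clock: 27.1
eef_pos: [641.7, -25.9, 137.9]
orientation: [0.701, 0.713, -0.002, -0.002]
wrist_force: [-8.8, -1.1, 2.5]
width: 18.6
```

jog_arm --pt "0.005 0 -0.002 0.002 0" --pt "0.005 0 -0.002 0.004 0" --pt "0.005 0 -0.002 0.006 0" --pt "0.005 0 -0.002 0.007 0" --pt "0.005 0 -0.002 0.007 0"

```text
clock: 27.72
eef_pos: [641.1, -25.8, 130.0]
orientation: [0.701, 0.713, -0.0, -0.0]
wrist_force: [-4.0, -0.3, -1.0]
width: 18.7
```

jog_arm --pt "0.005 0 -0.0015 0.001 0" --pt "0.005 0 -0.0015 0.002 0" --pt "0.005 0 -0.0015 0.002 0"

```text
clock: 28.1
eef_pos: [640.7, -25.9, 129.4]
orientation: [0.701, 0.713, 0.001, 0.001]
wrist_force: [-2.9, 1.1, 3.5]
width: 18.7
```

Seated. Release and rise.

jog_arm --pt "0.05 0 0 0 0" --pt "0.05 0 0 0 0" --pt "0.05 0 0 0 0" --pt "0.05 0 0 -0.03 0" --pt "0.05 0 0 -0.07 0" --pt "0.05 0 0 -0.12 0" --pt "0.05 0 0 -0.12 0"

```text
clock: 28.98
eef_pos: [643.2, -26.2, 254.6]
orientation: [0.701, 0.713, 0.004, 0.004]
wrist_force: [0.5, 0.3, 0.2]
width: 49.9
```

```bash
python3 - <<'E'
from h import *
s=robot.state();c=robot.get_calibration("wrist");im=robot.capture("wrist");cv2.imwrite("pics/w17.png",im[:,:,::-1])
print(s["eef_pos"])
boxes(im,c,dict(orange=(150,80,420,240),green=(150,130,420,330)),zt=12)
W=robot.get_calibration("wrist")
# white box from w11: view pose unknown now; use scene
cs=robot.get_calibration("scene");a=robot.capture("scene");crop(a,(270,180,420,260),5,"pics/sc3.png")
go(445,190,260,90)
E
```

```text
[643.18777192 -26.16699616 254.60536051]
green ((641.4161376953125, -26.629602432250977), (59.537086486816406, 62.44801330566406), 0.9388068914413452) (234, 166, 72, 72)
orange ((640.0117797851562, 37.58483123779297), (59.5604362487793, 59.40869903564453), 0.9805083274841309) (230, 84, 78, 79)
go (445, 190, 260, 90) shift [0.2193, -0.1915, -0.0113] turn 1.0
```

View pics/w17.png

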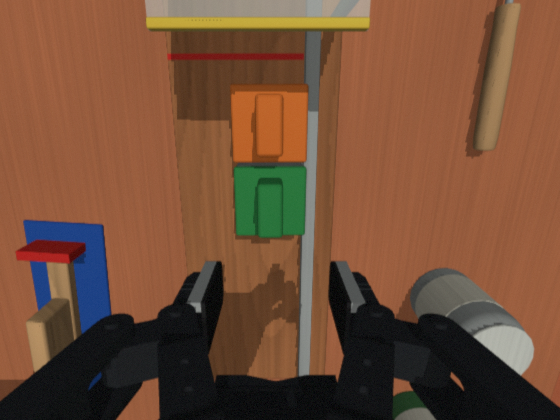

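View pics/sc3.png

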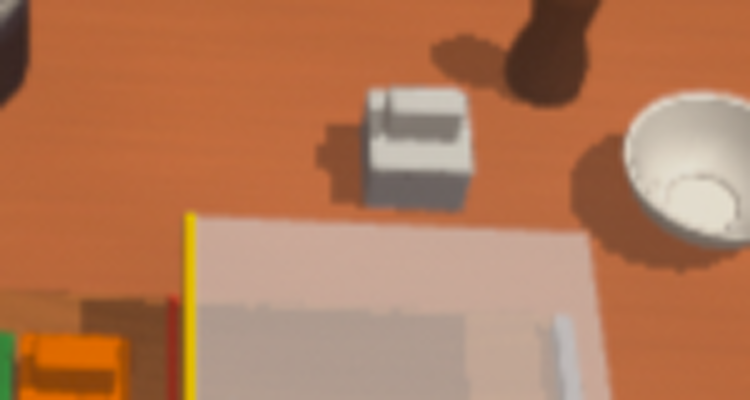

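jog_arm --pt "0.06 0.045 -0.04 0 0" --pt "0.06 0.09 -0.08 0 0" --pt "0.06 0.135 -0.12 0 0" --pt "0.06 0.175 -0.155 0 0" --pt "0.06 0.215 -0.19 0 1" --pt "0.06 0.219 -0.192 0 1" --pt "0.06 0.219 -0.192 0 1"

```text
clock: 29.95
eef_pos: [443.6, 189.6, 247.1]
orientation: [0.707, 0.708, -0.001, -0.0]
wrist_force: [0.0, -0.3, -0.3]
width: 59.7
```

```bash
python3 - <<'E'
from h import *
s=robot.state();c=robot.get_calibration("wrist")
im=robot.capture("wrist");cv2.imwrite("pics/w18.png",im[:,:,::-1]);print(s["eef_pos"],s["width"],yawof(s))
h=cv2.cvtColor(im,cv2.COLOR_RGB2HSV)
m=mask(im,(0,0,110),(179,60,255),(180,100,400,270));m=cv2.morphologyEx(m,cv2.MORPH_OPEN,np.ones((3,3)))
k=big(m);print(cv2.boundingRect(k));P=np.array([plane(c,p[0],42)[:2] for p in k]).astype(np.float32);print(cv2.minAreaRect(cv2.convexHull(P)))
E
```

```text
[443.58597252 189.63865042 247.06752449] 59.67965683098292 90.08005957672995
(234, 111, 75, 75)
((440.6961975097656, 233.35240173339844), (59.7442741394043, 60.0091438293457), 0.42764657735824585)
```

View pics/w18.png

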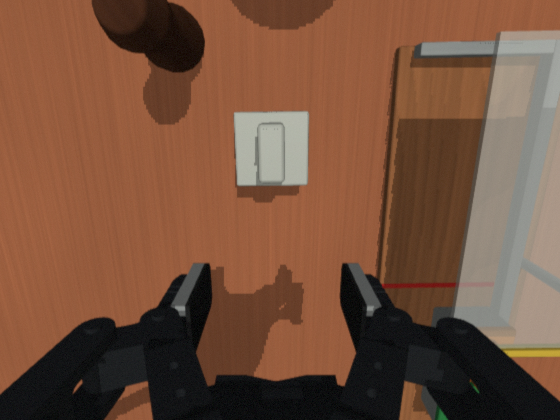

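```bash
python3 - <<'E'
from h import *
go(440.7,233.4,117,90.4)
E
```

```text
go (440.7, 233.4, 117, 90.4) shift [0.0443, -0.0034, 0.1303] turn -0.4
```

jog_arm --pt "0.06 0.04 -0.003 0.02 -0.4" --pt "0.06 0.044 -0.003 0.06 -0.4" --pt "0.06 0.044 -0.003 0.1 -0.4" --pt "0.06 0.044 -0.003 0.125 -0.4" --pt "0.06 0.044 -0.003 0.13 -0.4" --pt "0.06 0.044 -0.003 0.13 -0.4" --pt "0.06 0.044 -0.003 0.13 -0.4"

```text
clock: 30.88
eef_pos: [442.5, 233.9, 119.7]
orientation: [0.705, 0.709, 0.001, 0.0]
wrist_force: [0.2, -0.1, 0.2]
width: 59.9
```

```bash
python3 - <<'E'
from h import *
s=robot.state();im=robot.capture("wrist");cv2.imwrite("pics/w19.png",im[:,:,::-1])
go(440.7,233.4,117,90.4)
E
```

```text
go (440.7, 233.4, 117, 90.4) shift [-0.0006, -0.0017, 0.0028] turn -0.0
```

View pics/w19.png

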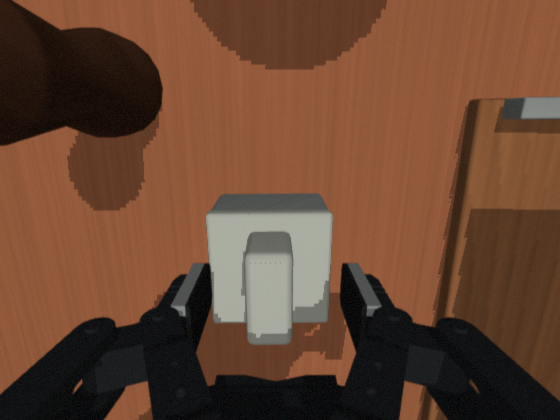

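jog_arm --pt "0.06 0 -0.002 0.002 0" --pt "0.06 0 -0.002 0.002 0" --pt "0.005 0 -0.002 0.002 0" --pt "0.005 0 -0.002 0.002 0" --pt "0.005 0 -0.002 0.002 0" --pt "0.005 0 -0.002 0.002 0" --pt "0.005 0 -0.002 -0.03 0" --pt "0.005 0 -0.002 -0.08 0" --pt "0.005 0 -0.002 -0.08 0"

```text
clock: 32.05
eef_pos: [441.6, 234.9, 202.2]
orientation: [0.705, 0.71, 0.004, 0.001]
wrist_force: [0.5, 0.8, -3.0]
width: 18.4
```

```bash
python3 - <<'E'
from h import *
s=robot.state();print(s["width"],s["eef_pos"]);go(440,-90,198,91);go(636,-90,198,91)
E
```

```text
18.37883322139636 [441.61924455 234.89262092 202.20145121]
go (440, -90, 198, 91) shift [-0.3249, -0.0039, 0.003] turn -0.6
go (636, -90, 198, 91) shift [-0.3262, 0.1921, 0.0045] turn -0.6
```

jog_arm --pt "0.005 -0.055 -0.004 0 0" --pt "0.005 -0.115 -0.004 0 0" --pt "0.005 -0.175 0 0 0" --pt "0.005 -0.225 0.03 0 -0.6" --pt "0.005 -0.265 0.075 0 -0.6" --pt "0.005 -0.3 0.125 0 -0.6" --pt "0.005 -0.326 0.17 0 -0.6" --pt "0.005 -0.327 0.19 0 -0.6" --pt "0.005 -0.327 0.19 0 -0.6" --pt "0.005 -0.327 0.19 0 -0.6"

```text
clock: 33.3
eef_pos: [629.6, -91.5, 196.2]
orientation: [0.701, 0.713, -0.001, -0.002]
wrist_force: [-0.3, 0.4, -3.4]
width: 18.7
```

```bash
python3 - <<'E'
from h import *
s=robot.state();im=robot.capture("wrist");cv2.imwrite("pics/w20.png",im[:,:,::-1])
s=robot.state();print(s["width"],s["eef_pos"],s["wrist_force"]);go(636,-90,137,91)
E
```

```text
18.557323567227186 [629.6220308  -91.40626963 196.70922506] [ 0.36997278  0.58915827 -2.89963405]
go (636, -90, 137, 91) shift [0.0013, 0.0066, 0.0597] turn 0.0
```

View pics/w20.png

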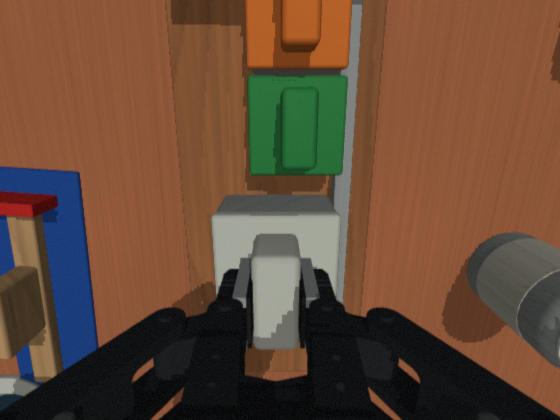

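jog_arm --pt "0.005 0 0.004 0.03 0" --pt "0.005 0 0.004 0.05 0" --pt "0.005 0 0.005 0.059 0" --pt "0.005 0 0.006 0.06 0" --pt "0.005 0 0.008 0.061 0" --pt "0.005 0 0.01 0.062 0" --pt "0.005 0 0.011 0.062 0" --pt "0.005 0 0.011 0.062 0"

```text
clock: 34.35
eef_pos: [642.0, -91.8, 136.5]
orientation: [0.701, 0.713, -0.0, -0.0]
wrist_force: [-2.3, 0.0, -1.1]
width: 18.9
```

jog_arm --pt "0.005 0 -0.001 0.002 0" --pt "0.005 0 -0.001 0.004 0" --pt "0.005 0 -0.001 0.006 0" --pt "0.005 0 -0.001 0.007 0" --pt "0.005 0 -0.001 0.0075 0" --pt "0.005 0 -0.001 0.0075 0"

```text
clock: 35.1
eef_pos: [641.5, -91.8, 128.8]
orientation: [0.701, 0.713, 0.0, 0.0]
wrist_force: [-0.6, -0.5, -3.3]
width: 18.4
```

jog_arm --pt "0.005 0 0 0.001 0" --pt "0.005 0 0 0.0015 0" --pt "0.005 0 0 0.0015 0"

```text
clock: 35.48
eef_pos: [641.7, -91.8, 128.5]
orientation: [0.701, 0.713, 0.0, 0.0]
wrist_force: [-2.9, 0.3, 5.4]
width: 18.6
```

jog_arm --pt "0.05 0 0 0 0" --pt "0.05 0 0 0 0" --pt "0.05 0 0 0 0" --pt "0.05 0 0 -0.03 0" --pt "0.05 0 0 -0.07 0" --pt "0.05 0 0 -0.12 0" --pt "0.05 0 0 -0.12 0"

```text
clock: 36.35
eef_pos: [644.5, -92.4, 253.5]
orientation: [0.701, 0.713, 0.003, 0.005]
wrist_force: [1.1, -0.4, 0.1]
width: 50.4
```

```bash
python3 - <<'E'
from h import *
s=robot.state();c=robot.get_calibration("wrist");im=robot.capture("wrist");cv2.imwrite("pics/w21.png",im[:,:,::-1])
print(s["eef_pos"])
boxes(im,c,dict(orange=(150,0,420,160),green=(150,60,420,260)),zt=12)
m=mask(im,(0,0,110),(179,60,255),(200,150,305,260));m=cv2.morphologyEx(m,cv2.MORPH_OPEN,np.ones((3,3)))
k=big(m);P=np.array([plane(c,p[0],54)[:2] for p in k]).astype(np.float32);print("w",cv2.minAreaRect(cv2.convexHull(P)))
go(424,-172,230,87.2)
E
```

```text
[644.51340827 -92.3591268  253.53499428]
green ((641.4398193359375, -26.176982879638672), (59.65314865112305, 59.6807861328125), 0.8793652057647705) (230, 80, 79, 80)
orange ((640.0870361328125, 32.1111946105957), (59.37541580200195, 48.643653869628906), 1.0237653255462646) (226, 0, 84, 75)
w ((642.683837890625, -103.76141357421875), (59.14628219604492, 83.85504150390625), 2.209317207336426)
go (424, -172, 230, 87.2) shift [-0.0761, -0.2205, 0.0193] turn 3.8
```

View pics/w21.png

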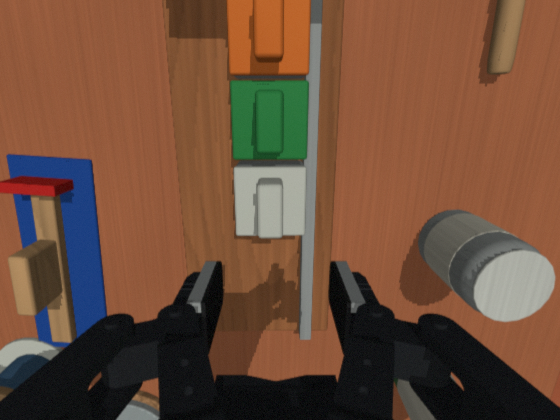

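All three boxes stand in a row on the rail (orange (268,37), green (269,120), white (269,202)). Now the stick.

jog_arm --pt "0.06 -0.02 -0.055 0 1" --pt "0.06 -0.04 -0.11 0 2" --pt "0.06 -0.06 -0.165 0 3.8" --pt "0.06 -0.09 -0.21 0 3.8" --pt "0.06 -0.106 -0.22 0 3.8" --pt "0.06 -0.106 -0.22 0 3.8" --pt "0.06 -0.106 -0.22 0 3.8"

```text
clock: 37.28
eef_pos: [423.2, -201.1, 246.4]
orientation: [0.724, 0.69, -0.0, -0.001]
wrist_force: [-0.2, 0.4, 0.1]
width: 60.0
```

```bash
python3 - <<'E'
from h import *
s=robot.state();c=robot.get_calibration("wrist");im=robot.capture("wrist");cv2.imwrite("pics/w22.png",im[:,:,::-1])
print(s["eef_pos"],yawof(s));np.save("pics/w22.npy",np.r_[c["eye"],c["orientation"]])
m=mask(im,(105,120,30),(130,255,255),(190,0,370,330))
k=big(cv2.morphologyEx(m,cv2.MORPH_CLOSE,np.ones((3,3))));r=cv2.minAreaRect(np.array([plane(c,p[0],4)[:2] for p in cv2.convexHull(k)]).astype(np.float32));print("mat",r)
crop(im,(190,0,370,300),2,"pics/w22a.png")
E
```

```text
[ 423.19113455 -201.09606098  246.39780635] 87.18425044370618
mat ((425.2159423828125, -173.97262573242188), (216.7017364501953, 78.49298858642578), 87.11076354980469)
```

View pics/w22.png

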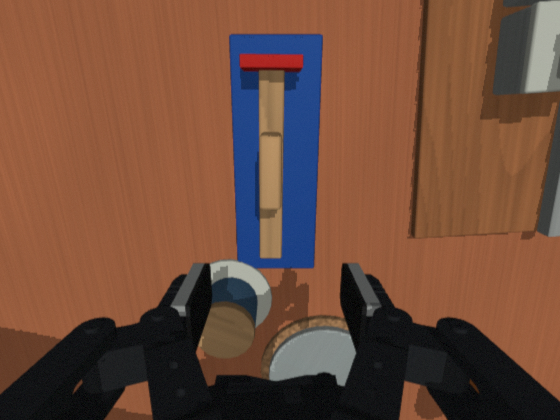

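View pics/w22a.png

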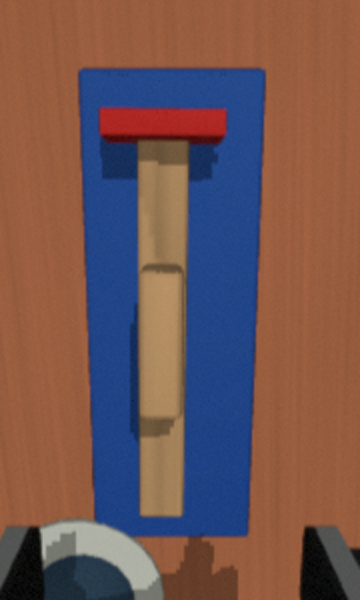

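```bash
python3 - <<'E'
from h import *
c=robot.get_calibration("wrist");v=np.load("pics/w22.npy");c["eye"]=v[:3];c["orientation"]=v[3:]
f=lambda x,y,z:plane(c,(190+x/2-.25,y/2-.25),z)
t=f(161,517,16);b=f(163,109,34);g=f(161,344,58);print(t,b,g,f(161,271,58),f(161,417,58))
d=(b-t)[:2];L=np.linalg.norm(d);print(L,np.degrees(np.arctan2(d[1],d[0])), t[:2]+d*93/L)
go(g[0],g[1],100,87.2)
E
```

```text
[ 415.38545433 -266.32115252   16.        ] [426.43683173 -84.73209425  34.        ] [ 421.25092311 -172.29585388   58.        ] [ 422.78809964 -144.30618085   58.        ] [ 419.60890241 -202.19458173   58.        ]
181.92503683451335 86.51731626576962 [ 421.03491367 -173.49290462]
go (np.float64(421.25092311087775), np.float64(-172.29585388176682), 100, 87.2) shift [0.0284, -0.0035, 0.1466] turn 0.0
```

jog_arm --pt "0.06 0.028 -0.003 0.05 0.5" --pt "0.06 0.028 -0.003 0.1 0.5" --pt "0.06 0.028 -0.003 0.14 0.5" --pt "0.06 0.028 -0.003 0.146 0.5" --pt "0.06 0.028 -0.003 0.146 0.5" --pt "0.06 0.028 -0.003 0.146 0.5"

```text
clock: 38.08
eef_pos: [423.4, -174.1, 103.2]
orientation: [0.727, 0.687, 0.001, 0.002]
wrist_force: [0.4, -0.7, -0.1]
width: 59.9
```

jog_arm --pt "0.06 0 0 0 0" --pt "0.003 0 0 0 0" --pt "0.003 0 0 0 0" --pt "0.003 0 0 0 0" --pt "0.003 0 0 0 0" --pt "0.003 0 0 0 0" --force 110

```text
clock: 38.83
eef_pos: [421.9, -173.7, 101.9]
orientation: [0.727, 0.686, 0.0, 0.0]
wrist_force: [-0.6, -0.1, 5.4]
width: 16.3
```

```bash
python3 - <<'E'
from h import *
s=robot.state();im=robot.capture("wrist");cv2.imwrite("pics/w23.png",im[:,:,::-1])
s=robot.state();print(s["width"],s["eef_pos"],yawof(s))
go(644.5,-228,180,91)
E
```

```text
16.6554262121205 [ 421.91616341 -173.66969283  101.86346768] 86.69040605233869
go (644.5, -228, 180, 91) shift [-0.0414, 0.2254, -0.078] turn -4.3
```

View pics/w23.png

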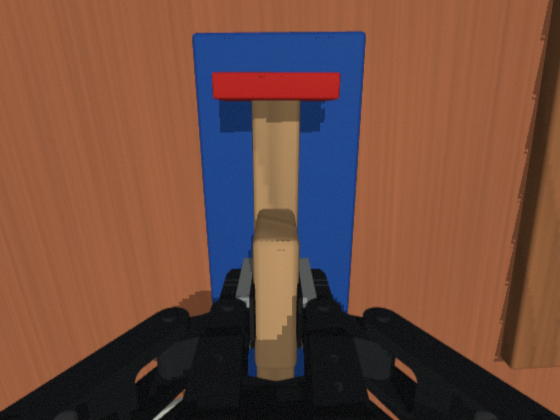

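jog_arm --pt "0.003 0 0 -0.02 0" --pt "0.003 0 0 -0.06 0" --pt "0.003 -0.005 0.03 -0.078 -2" --pt "0.003 -0.015 0.085 -0.078 -4.3" --pt "0.003 -0.025 0.14 -0.078 -4.3" --pt "0.003 -0.036 0.195 -0.078 -4.3" --pt "0.003 -0.041 0.22 -0.078 -4.3" --pt "0.003 -0.041 0.224 -0.078 -4.3" --pt "0.003 -0.041 0.224 -0.078 -4.3"

```text
clock: 40.0
eef_pos: [641.9, -226.9, 178.1]
orientation: [0.701, 0.713, -0.001, -0.001]
wrist_force: [0.4, 0.2, -1.0]
width: 16.3
```

```bash
python3 - <<'E'
from h import *
im=robot.capture("wrist");cv2.imwrite("pics/w24.png",im[:,:,::-1])
s=robot.state();c=robot.get_calibration("wrist");print(s["width"],s["eef_pos"],yawof(s),s["wrist_force"])
go(644.3,-228,112,91)
print(proj(c,(644-.017*90-.0,-228+90,82+30)))
E
```

```text
16.39622160203672 [ 641.49741267 -226.82414839  178.36723401] 90.99989512844277 [-0.06518159 -0.10598568 -0.75169514]
go (644.3, -228, 112, 91) shift [-0.0013, 0.0029, 0.0664] turn -0.0
[279.68007556  72.98093966]
```

View pics/w24.png

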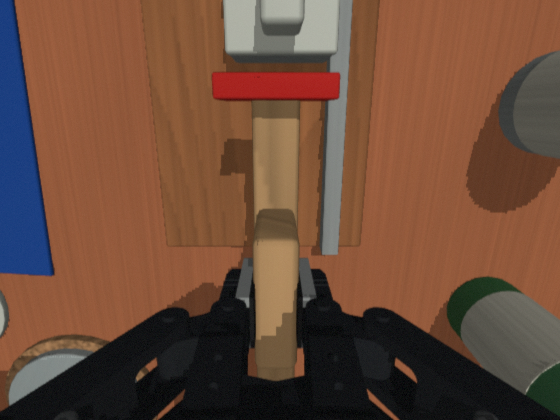

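```bash
python3 - <<'E'
from h import *
cs=robot.get_calibration("scene");print(plane(cs,(143,318),0),plane(cs,(206,328),0))
E
```

```text
[ 816.97263771 -310.54334732    0.        ] [ 832.54159798 -146.20079254    0.        ]
```

jog_arm --pt "0.003 0 0.003 0.03 0" --pt "0.003 0 0.003 0.05 0" --pt "0.003 0 0.003 0.062 0" --pt "0.003 0 0.003 0.065 0" --pt "0.003 0 0.003 0.065 0" --pt "0.003 0 0.003 0.065 0"

```text
clock: 40.8
eef_pos: [646.6, -227.5, 115.5]
orientation: [0.701, 0.713, 0.0, 0.001]
wrist_force: [-0.5, -0.0, -1.4]
width: 16.1
```

jog_arm --pt "0.003 0 -0.001 0 0" --pt "0.003 0 -0.001 0 0" --pt "0.003 0 -0.001 0 0"

```text
clock: 41.18
eef_pos: [644.9, -227.3, 114.5]
orientation: [0.701, 0.713, 0.0, 0.0]
wrist_force: [0.5, 0.4, -1.2]
width: 16.6
```

```bash
python3 - <<'E'
from h import *
im=robot.capture("wrist");cv2.imwrite("pics/w25.png",im[:,:,::-1])
s=robot.state();print(s["width"],s["eef_pos"],yawof(s),s["wrist_force"])
go(644.3,-205,112,91);go(640.4,12,112,91)
E
```

```text
16.242452806169602 [ 644.91756944 -227.2948067   114.42694512] 90.99412069154788 [ 0.87825879 -0.61203988 -0.90633193]
go (644.3, -205, 112, 91) shift [0.0223, -0.0002, 0.0024] turn -0.0
go (640.4, 12, 112, 91) shift [0.2393, -0.0004, 0.0024] turn -0.0
```

View pics/w25.png

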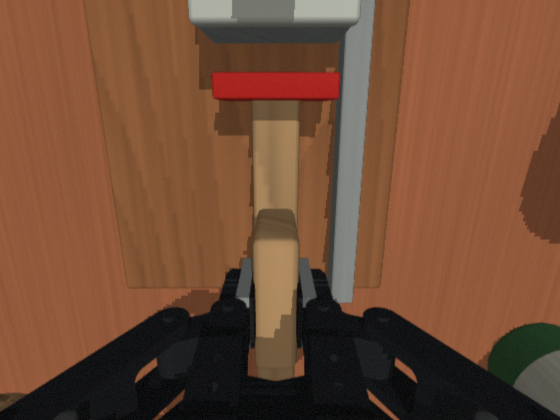

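jog_arm --pt "0.003 0.006 0 0.0015 0" --pt "0.003 0.012 0 0.0015 0" --pt "0.003 0.018 0 0.0015 0" --pt "0.003 0.024 0 0.0015 0" --pt "0.003 0.03 0 0.0015 0" --pt "0.003 0.036 0 0.0015 0" --pt "0.003 0.042 0 0.0015 0" --pt "0.003 0.048 0 0.0015 0" --pt "0.003 0.054 0 0.0015 0" --pt "0.003 0.06 0 0.0015 0"

```text
clock: 42.48
eef_pos: [643.7, -168.1, 112.9]
orientation: [0.701, 0.713, -0.001, 0.001]
wrist_force: [-0.2, -5.8, -2.2]
width: 16.2
```

```bash
python3 - <<'E'
from h import *
im=robot.capture("wrist");cv2.imwrite("pics/w26.png",im[:,:,::-1])
s=robot.state();print(s["width"],s["eef_pos"],yawof(s),s["wrist_force"])
a=robot.capture("scene");crop(a,(170,180,400,300),3.4,"pics/sc4.png")
go(640.4,12,112,91)
E
```

```text
16.195649210604806 [ 643.66551823 -167.14384108  112.87355021] 91.02950795119979 [-0.66305576 -4.03748272 -1.40440536]
go (640.4, 12, 112, 91) shift [0.1792, -0.0001, 0.0007] turn 0.0
```

View pics/w26.png

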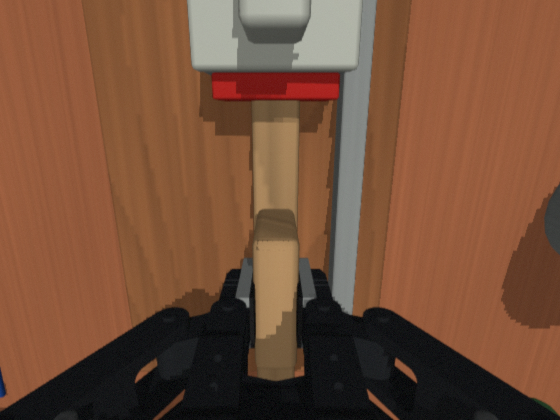

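View pics/sc4.png

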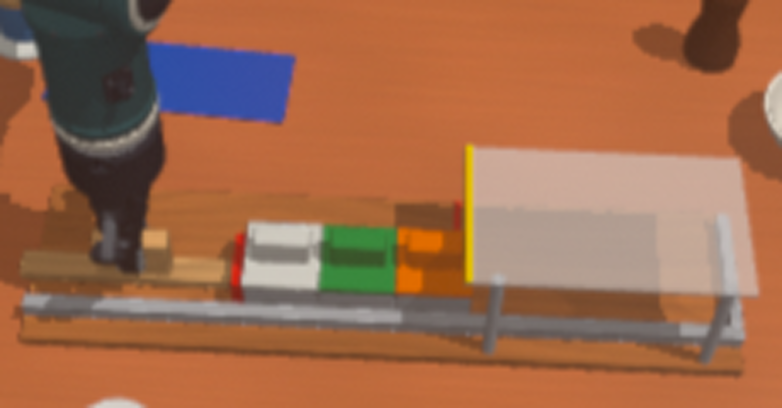

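Blade flat on the white box, three boxes in contact in a straight row along the rail. Continue.

jog_arm --pt "0.003 0.007 0 0 0" --pt "0.003 0.014 0 0 0" --pt "0.003 0.021 0 0 0" --pt "0.003 0.028 0 0 0" --pt "0.003 0.035 0 0 0" --pt "0.003 0.042 0 0 0" --pt "0.003 0.049 0 0 0" --pt "0.003 0.056 0 0 0" --pt "0.003 0.063 0 0 0" --pt "0.003 0.07 0 0 0"

```text
clock: 43.82
eef_pos: [642.4, -98.0, 112.9]
orientation: [0.701, 0.713, -0.001, 0.0]
wrist_force: [-0.4, -6.1, -1.4]
width: 16.3
```

```bash
python3 - <<'E'
from h import *
im=robot.capture("wrist");cv2.imwrite("pics/w27.png",im[:,:,::-1])
s=robot.state();print(s["width"],s["eef_pos"],yawof(s),s["wrist_force"])
a=robot.capture("scene");crop(a,(170,180,400,300),3.4,"pics/sc5.png")
go(640.4,12,112,91)
E
```

```text
16.43414285824777 [642.36628807 -96.98436415 112.81037546] 91.0159222174125 [-0.43379606 -4.15839508 -1.6527839 ]
go (640.4, 12, 112, 91) shift [0.109, -0.0, 0.0007] turn 0.0
```

View pics/w27.png

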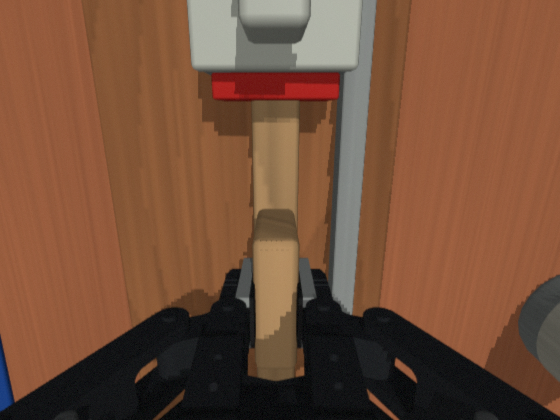

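View pics/sc5.png

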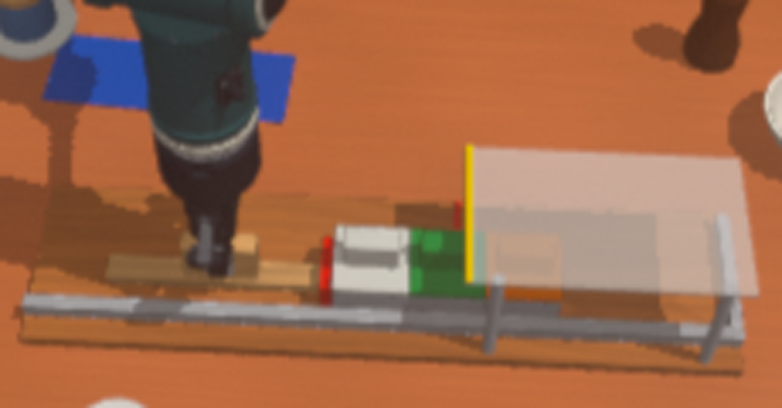

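jog_arm --pt "0.003 0.007 0 0 0" --pt "0.003 0.014 0 0 0" --pt "0.003 0.021 0 0 0" --pt "0.003 0.028 0 0 0" --pt "0.003 0.035 0 0 0" --pt "0.003 0.042 0 0 0" --pt "0.003 0.049 0 0 0" --pt "0.003 0.056 0 0 0" --pt "0.003 0.063 0 0 0" --pt "0.003 0.07 0 0 0"

```text
clock: 45.18
eef_pos: [641.1, -28.1, 112.8]
orientation: [0.701, 0.713, -0.001, 0.0]
wrist_force: [-1.8, -6.4, -1.3]
width: 16.4
```

jog_arm --pt "0.003 0.007 0 0 0" --pt "0.003 0.014 0 0 0" --pt "0.003 0.021 0 0 0" --pt "0.003 0.028 0 0 0" --pt "0.003 0.034 0 0 0" --pt "0.003 0.038 0 0 0" --pt "0.003 0.041 0 0 0" --pt "0.003 0.041 0 0 0" --pt "0.003 0.041 0 0 0"

```text
clock: 46.3
eef_pos: [640.3, 13.2, 112.7]
orientation: [0.701, 0.713, -0.001, -0.0]
wrist_force: [-1.0, -4.0, -1.1]
width: 16.0
```

```bash
python3 - <<'E'
from h import *
im=robot.capture("wrist");cv2.imwrite("pics/w28.png",im[:,:,::-1])
s=robot.state();print(s["width"],s["eef_pos"],yawof(s),s["wrist_force"])
a=robot.capture("scene");crop(a,(170,180,400,300),3.4,"pics/sc6.png")
E
```

```text
16.48274312394371 [640.29849873  13.2074098  112.71652663] 91.00202668733645 [-1.18998073 -4.13857452 -0.70298961]
```

View pics/w28.png

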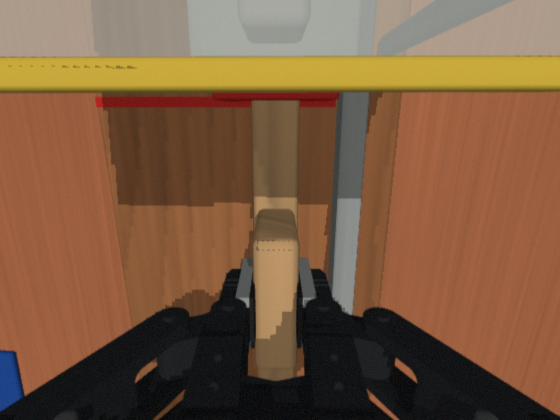

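View pics/sc6.png

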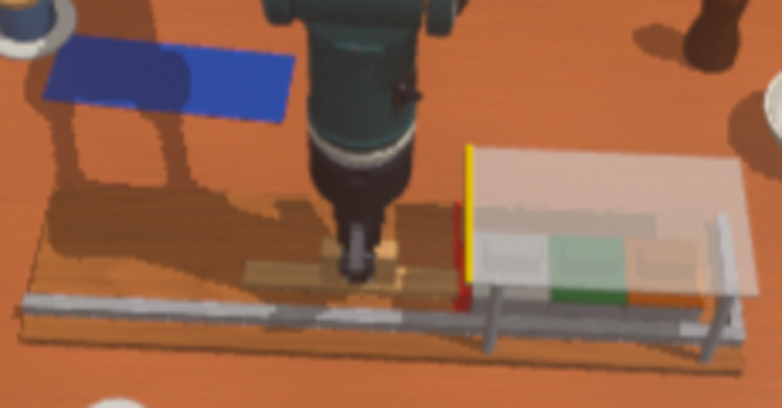

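jog_arm --pt "0.003 0.003 0 0 0" --pt "0.003 0.006 0 0 0" --pt "0.003 0.006 0 0 0" --pt "0.003 0.0 0 0 0" --pt "0.003 -0.01 0 0 0" --pt "0.003 -0.03 0 0 0" --pt "0.003 -0.05 0 0 0" --pt "0.003 -0.05 0 0 0" --pt "0.003 -0.05 0 0 0"

```text
clock: 47.52
eef_pos: [641.5, -36.8, 112.8]
orientation: [0.701, 0.713, 0.0, -0.0]
wrist_force: [-0.2, -0.4, -2.0]
width: 16.4
```

```bash
python3 - <<'E'
from h import *
c=robot.get_calibration("wrist");im=robot.capture("wrist");cv2.imwrite("pics/w29.png",im[:,:,::-1])
s=robot.state();print(s["width"],s["eef_pos"],yawof(s),s["wrist_force"])
a=robot.capture("scene");crop(a,(290,220,400,300),7,"pics/sc7.png");b=robot.capture("side");crop(b,(180,190,280,320),4.5,"pics/si7.png")
E
```

```text
16.653286956464434 [641.45974114 -36.35992894 112.74274293] 90.96245095626662 [-1.33740207e-03 -7.48820940e-01 -1.40892927e+00]
```

View pics/w29.png

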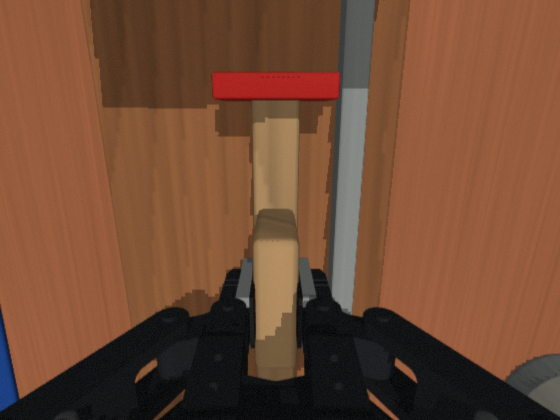

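View pics/sc7.png

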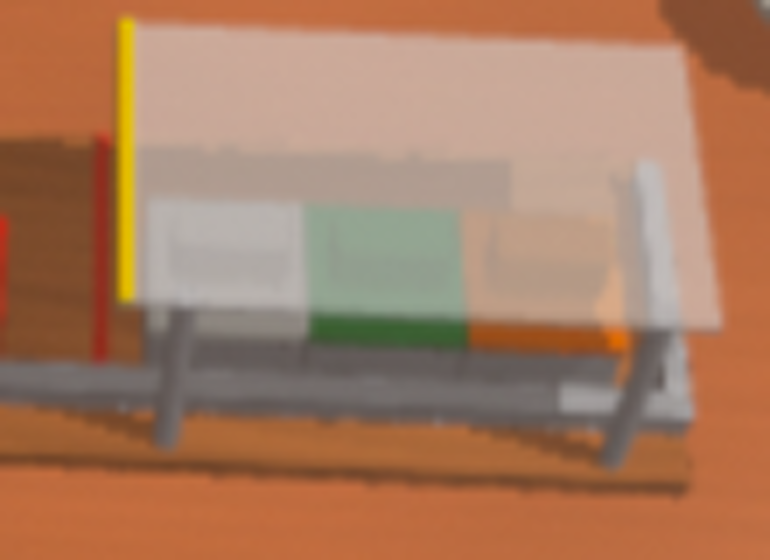

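View pics/si7.png

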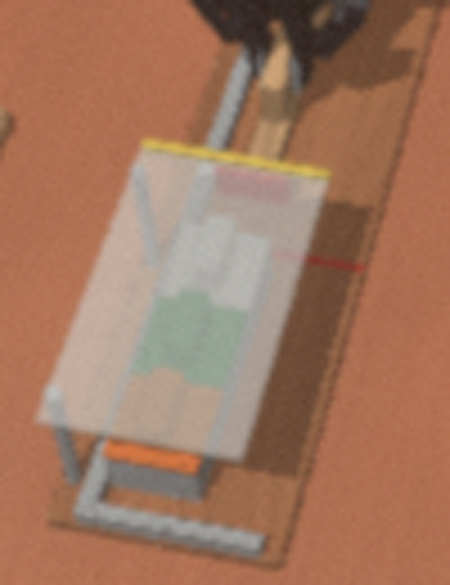

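```bash
python3 - <<'E'
from h import *
cs=robot.get_calibration("scene")
f=lambda x,y,z:plane(cs,(290+x/7-.4,220+y/7-.4),z)
print("white rear",f(149,333,54),f(149,203,54),"red",f(101,340,12),f(101,250,12),"white foot",f(148,362,14))
print("orange front",f(625,345,54), "stop face", f(668,385,27))
print("rail-side lid edge",f(230,340,54),f(390,347,54),f(540,352,54))
go(424,-172,200,87)
E
```

```text
white rear [669.34841174 110.88110405  54.        ] [610.49293281 109.97115474  54.        ] red [647.7205419   94.69499036  12.        ] [605.84738024  93.63211468  12.        ] white foot [657.60764068 113.09727979  14.        ]
orange front [661.93414164 289.53040567  54.        ] stop face [661.65607495 310.98269536  27.        ]
rail-side lid edge [670.25831473 141.3084731   54.        ] [669.06607819 201.26544664  54.        ] [667.26715778 257.3989973   54.        ]
go (424, -172, 200, 87) shift [-0.1322, -0.2199, -0.0872] turn 4.0
```

White's rear face is ~16 mm past the line; all against the rail. Return the stick.

jog_arm --pt "0.003 0 0 -0.04 0" --pt "0.003 -0.01 -0.01 -0.08 0" --pt "0.003 -0.035 -0.06 -0.085 1" --pt "0.003 -0.065 -0.115 -0.085 2" --pt "0.003 -0.1 -0.165 -0.085 4" --pt "0.003 -0.125 -0.21 -0.085 4" --pt "0.003 -0.133 -0.219 -0.085 4" --pt "0.003 -0.133 -0.219 -0.085 4" --pt "0.003 -0.133 -0.219 -0.085 4"

```text
clock: 48.8
eef_pos: [426.3, -172.8, 198.3]
orientation: [0.725, 0.689, 0.0, 0.001]
wrist_force: [-0.3, 0.0, -0.7]
width: 16.6
```

```bash
python3 - <<'E'
from h import *
c=robot.get_calibration("wrist");im=robot.capture("wrist");cv2.imwrite("pics/w30.png",im[:,:,::-1])
s=robot.state();print(s["width"],s["eef_pos"],yawof(s),s["wrist_force"]);go(425,-172.7,104,87.1)
E
```

```text
16.531611024151317 [ 426.25541045 -172.65357562  198.13553767] 87.0659600452247 [ 0.09218267 -0.0538602  -1.91099591]
go (425, -172.7, 104, 87.1) shift [-0.0001, -0.0013, 0.0941] turn -0.0
```

View pics/w30.png

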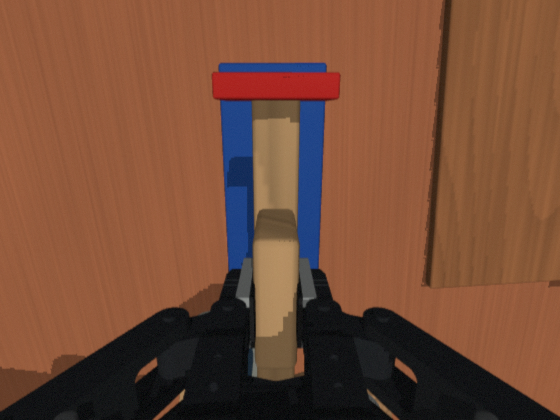

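jog_arm --pt "0.003 0 -0.001 0.03 0" --pt "0.003 0 -0.001 0.06 0" --pt "0.003 0 -0.001 0.085 0" --pt "0.003 0 -0.001 0.092 0" --pt "0.003 0 -0.001 0.092 0" --pt "0.003 0 -0.001 0.092 0"

```text
clock: 49.6
eef_pos: [425.1, -173.3, 106.9]
orientation: [0.725, 0.688, 0.0, 0.001]
wrist_force: [0.2, 0.9, -1.0]
width: 16.2
```

jog_arm --pt "0.003 0 0 0.001 0" --pt "0.003 0 0 0.002 0" --pt "0.003 0 0 0.003 0" --pt "0.003 0 0 0.003 0"

```text
clock: 50.1
eef_pos: [423.8, -173.1, 102.8]
orientation: [0.725, 0.688, -0.0, -0.0]
wrist_force: [0.3, -0.2, -1.1]
width: 16.2
```

jog_arm --pt "0.003 0 0 0.001 0" --pt "0.003 0 0 0.0015 0" --pt "0.003 0 0 0.0015 0"

```text
clock: 50.48
eef_pos: [424.0, -173.1, 101.8]
orientation: [0.725, 0.688, -0.0, -0.0]
wrist_force: [-2.1, 0.9, 5.7]
width: 16.4
```

Contact on the mat. Release and retreat, keeping the view of the area.

jog_arm --pt "0.05 0 0 0 0" --pt "0.05 0 0 0 0" --pt "0.05 0 0 0 0" --pt "0.06 0 0 -0.03 0" --pt "0.06 0 0 -0.08 0" --pt "0.06 0 0 -0.13 0" --pt "0.06 -0.03 0 -0.19 0" --pt "0.06 -0.05 0 -0.23 0" --pt "0.06 -0.05 0 -0.25 0" --pt "0.06 -0.05 0 -0.25 0"

```text
clock: 51.72
eef_pos: [422.0, -223.7, 353.3]
orientation: [0.726, 0.688, 0.001, 0.002]
wrist_force: [-0.4, 0.3, -0.2]
width: 60.1
```

```bash
python3 - <<'E'
from h import *
c=robot.get_calibration("wrist");im=robot.capture("wrist");cv2.imwrite("pics/w31.png",im[:,:,::-1])
s=robot.state();print(s["width"],s["eef_pos"],yawof(s),s["wrist_force"],s["clock"])
np.save("pics/w31.npy",np.r_[c["eye"],c["orientation"]])
a=robot.capture("scene");cv2.imwrite("pics/sc8.png",a[:,:,::-1])
E
```

```text
59.95918571344583 [ 421.37715512 -223.07960749  351.44202144] 86.98603878755205 [ 0.09399248 -0.09619338  0.43328622] 51.775
```

View pics/w31.png

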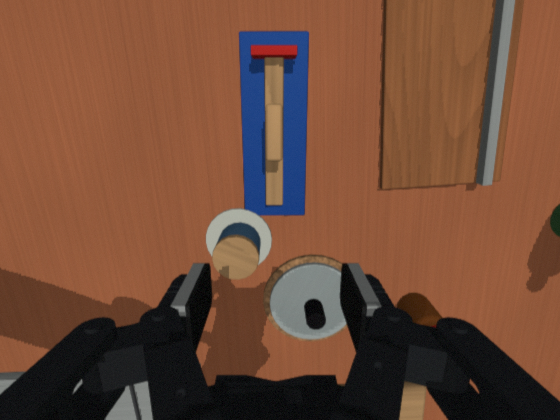

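View pics/sc8.png

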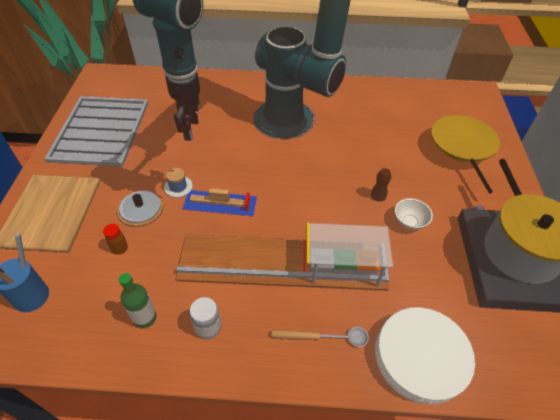

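```bash
python3 - <<'E'
from h import *
a=cv2.imread("pics/sc8.png")[:,:,::-1];crop(a,(100,160,270,230),4.5,"pics/sc9.png")
E
```

```text
(no output)
```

View pics/sc9.png

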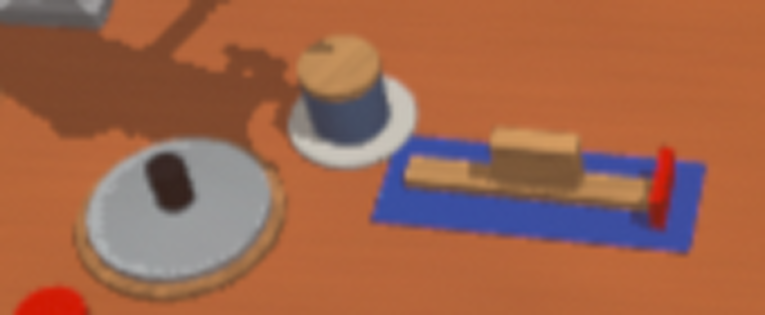

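```bash
python3 - <<'E'
from h import *
cs=robot.get_calibration("scene");f=lambda x,y,z:plane(cs,(100+x/4.5-.4,160+y/4.5-.4),z)
print("lid",f(178,208,16),"trivet",f(181,218,8),"knob top",f(167,163,58),"pot top",f(339,68,62),"coaster",f(352,120,6))
c=robot.get_calibration("wrist");v=np.load("pics/w31.npy");c["eye"]=v[:3];c["orientation"]=v[3:]
t=plane(c,(274.5,205),16);b=plane(c,(274,46),34);d=b-t;print("stick origin",(t+d*93/183)[:2],"yaw",np.degrees(np.arctan2(d[1],d[0])), np.linalg.norm(d))
s=robot.state();print(s["clock"],abs(s["dq"]).max());robot.close_job()
E
```

```text
lid [ 465.53823133 -410.58866692   16.        ] trivet [ 467.6537786  -409.85010161    8.        ] knob top [ 461.68098271 -409.07578164   58.        ] pot top [ 371.78642801 -313.10240355   62.        ] coaster [ 369.1086823  -313.97081747    6.        ]
stick origin [ 425.43324435 -174.17489065] yaw 87.02532552068718 182.0225064398779
51.825 0.02326408307008727
the job is handed in; nothing more can be done
```

The job is done and handed in at about 52 s of the 210 s limit; `close_job` gave no verdict.

I set the lid on the trivet and the salt pot on the coaster. All three boxes (orange, green, white) went in a row against the rail, and I fed them under the guard in one line with the held push stick. The stick is back on its mat, and the arm finished clear of everything.

Last checks by camera:

| Item | Result | Allowed |
|---|---|---|
| Lid to trivet centre | about 2 mm off | 30 mm |
| Salt pot to coaster centre | about 3 mm off | 25 mm |
| Rearmost box past the red line | about 16 mm | 0 (to within 3 mm) |
| Boxes to rail | against it within measuring error | 12 mm |
| Stick to mat centre | about 1–2 mm off | 35 mm |
| Stick angle to mat | about 0.1° off | 0.3 rad |

- **Bystanders:** they appear unmoved in the final overview picture; I did not measure them.
- **Knock or slackened grip:** I saw neither during the run, and the finger opening stayed steady while holding.
- **Disagreements:** none of the checks failed. The different views of the board and rail disagreed by a few millimetres, so I found the rail by light touch when placing each box.

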